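# Face up the candle display

### The job

Tidy the candle display: put the candle jars that wait on the cork mat onto the wooden display board as well, then take the straightedge by its red grip and with its front edge push all the jars into one straight row, their near sides flush with the near edge of the brass line in the board, and lay the straightedge back flat on its grey mat, along it. Turn the little wooden sign over so that its white face with the red diamond shows, laying it down gently (not letting it topple over) flat in the middle of its green mat. Every jar must stand upright on the board at the end, and the other goods are to be left where they are.

Things in the scene. Friction and masses are not known exactly. Their poses are not given: they have to be found in the camera images.
- board: fixed wooden display board, 220 mm (its x) by 400 mm (its y), 20 mm thick, lying on the counter; origin at the centre of its underside, x away from the robot, y along the row
- board_line (a point): point on the board's top surface, in the middle of the near edge of the brass line; 22 mm beyond the board's centre in board x. The line (6 mm wide, 390 mm long, flush) runs along the board's y; axes as the board's. A jar whose near side is flush with this edge has its centre 25 mm beyond it in x
- jar1: candle jar, upright brown-glass cylinder 50 mm in diameter and 46 mm tall with a pale wooden lid and a white diamond label, about 0.14 kg; origin at the centre of its underside, z up. Starts on the board, on the robot's side of the line
- jar2: may be absent (then None); candle jar, upright brown-glass cylinder 50 mm in diameter and 46 mm tall with a pale wooden lid and a yellow diamond label, about 0.14 kg; origin at the centre of its underside, z up. Starts on the board, on the robot's side of the line
- jar3: may be absent (then None); candle jar, upright brown-glass cylinder 50 mm in diameter and 46 mm tall with a pale wooden lid and a red diamond label, about 0.14 kg; origin at the centre of its underside, z up. Starts on the board, on the robot's side of the line
- jar4: candle jar, upright brown-glass cylinder 50 mm in diameter and 46 mm tall with a pale wooden lid and a green diamond label, about 0.14 kg; origin at the centre of its underside, z up. Starts on the cork mat, on its long (x) middle line
- jar5: may be absent (then None); candle jar, upright brown-glass cylinder 50 mm in diameter and 46 mm tall with a pale wooden lid and a blue diamond label, about 0.14 kg; origin at the centre of its underside, z up. Starts on the cork mat, on its long (x) middle line
- stock_mat: fixed cork mat, 190 mm (x) by 130 mm (y), 4 mm thick; origin at the centre of its underside
- ruler: straightedge: a flat aluminium bar 60 mm wide (its x), 320 mm long (its y), 6 mm thick, with an upright red grip rib 14 mm thick (x), 60 mm long (y), whose top is 38 mm above the underside; 0.15 kg; origin at the centre of the underside of the bar; +x points to its front (pushing) edge, which carries a black stripe. The rib is set back, 18 mm behind the origin, so the front edge lies 48 mm ahead of the middle of the rib
- ruler_edge (a point): middle of the straightedge's front edge, 30 mm ahead (+x) of the ruler origin, 3 mm above its underside
- ruler_grip (a point): middle of the straightedge's red grip rib: 18 mm behind the ruler origin (-x), 26 mm above its underside
- tool_mat: fixed grey mat of the straightedge, 90 mm (its x) by 340 mm (its y), 3 mm thick; origin at the centre of its underside; the straightedge starts on it with its x and y along the mat's
- sign_mat: fixed green mat, 120 mm square, 3 mm thick; origin at the centre of its underside
- sign: wooden sign, a dark slab 76 mm (its x) by 50 mm (its y) by 18 mm thick, 0.07 kg; it starts plain face up. Origin at the centre of the white face with the red diamond, which is its underside at the start; z runs from the white face to the plain face, so z points up at the start and down when turned over. It can stand on its 50 mm by 18 mm end
- sign_mid (a point): middle of the sign, half way through its thickness
- sauce1: bystander: red sauce bottle, 40 mm in diameter, 156 mm tall, behind the board; origin under its centre
- sauce2: bystander: yellow sauce bottle, 40 mm in diameter, 156 mm tall, behind the board; origin under its centre
- book: bystander: small grey book lying flat, 70 by 110 by 18 mm; origin under its centre
- giftbox: bystander: dark gift box with an orange band, 60 by 50 by 60 mm; origin under its centre
- dish: bystander: blue bowl, 90 mm wide, 35 mm tall; origin under its centre
- tin: bystander: flat copper tin, 62 mm wide, 30 mm tall, before the board; origin under its centre
There are look-alikes about, which are no part of the job. Of the things that look like the sign, the largest one is meant. Leave any pink look-alike of the jar4 alone.

How it is judged:
By the outcome, as a careful person would: the job done as asked, in the order asked, and still so for the second after the job is handed in, with the robot touching nothing.
Of jar2, jar3, jar5 only 1 to 3 are there at a start; the rules pass over those that are not, and their reading is None.
At some moment in a run one of jar1, jar2, jar3, jar4, jar5 may be knocked a few centimetres aside while the robot is not near it.
It also fails if it takes over 210 s, if anything falls off the work surface, if the arm or the gripper's body presses on something with over 40 N, if the wrist force passes 120 N, or if a joint passes its speed limit or range.

### The arm

A 6-joint arm with a two-finger parallel gripper is mounted at the origin on the work surface. World frame = base frame: x ahead of the robot, y to its left, z up, the work surface at z = 0. Lengths are in mm, angles in degrees, forces in N, time in s.
With the tool pointing down it reaches from about 300 to 850 mm from the base axis. Payload 4.2 kg.
Tool frame: the origin (TCP) lies at the very end of the fingers, on their centre line; the grasp point (between the pads) lies env.pinch_z behind it (env.pinch_z is the distance from the TCP to the grasp point, in mm); z points along the fingers, y is the line along which they close (so a half turn about z gives the same grasp; the last joint's range is limited). The gripper opens to 91 mm and grips with 3 to 60 N. Pads are 32 mm wide; open, the fingers measure 118 mm over their backs; the gripper's body (76 mm by 178 mm) begins 60 mm behind the grasp point.
Start: joints at [-71.333, 18.312, 89.639, -0, 72.044, -1.146], TCP at [194.9, -540.978, 213.976] pointing down, gripper open.
Joint ranges: [-177.97, 177.97], [-48.28, 115.42], [12.27, 149.76], [-77.06, 257.06], [2.81, 150.46], [-146.56, 146.56]. Speed limits (degrees/s): [147.25, 147.25, 180, 180, 180, 180].

### API

Orientations are given as [roll, pitch, yaw] about the fixed x, y, z axes, in that order (R = Rz(yaw) Ry(pitch) Rx(roll)).
In Python, from workcell import state, vision, job_done, env gives the robot as it stands.
- The arm moves only by the tool servo_tool, never from a script. Its argument "rows" is a list of rows, each a list of 5 numbers: the shift along the tool's x, y, z scaled (see below), then the turn about the tool's z scaled (see below), then the opening, from 0 (shut) to 1 (fully open). A call has 1 to 20 rows; each row is the pose to reach, as a shift and turn from the pose commanded when the call began, along the tool's axes at that moment; what a row does not reach only later rows make up. The controller multiplies each number of a shift by 200 mm and each number of a turn by 90 degrees. A row lasts 1/12 s, in which the tool goes at most 41.7 mm and 7.16 degrees, less where a joint would pass 70% of its speed; a pose out of reach is approached as far as the arm can. A call with a number of a shift or a turn outside -1 to 1 is refused whole. A call with a gripper value outside its range is refused whole. The fingers move at their own pace and stop on an object; "force" is the grip in N (left out, the last holds). Time passes only in rows, so rows that repeat a pose let the fingers close. It gives the time, the measured TCP pose, the force, the opening and the grip force at its end, in the units of the state.
- state(): the state, without advancing time (a new reading comes with each control period).
- vision.grab_frame(name): name is "scene" or "top" or "wrist"; returns the picture (420x560x3 uint8, red, green, blue); there is no depth.
- vision.camera_info(name): a dict with "vertical_fov" (degrees; the focal length in pixels is half the picture's height over the tangent of half this angle, whatever the lens; pixels are square), "cx", "cy" (the principal point, pixels), "T" (4x4, takes a point from camera to world coordinates). Camera axes: x right, y up, looking along -z (the intrinsics and any distortion apply to the point x, -y, -z); pixel columns grow to the right and rows downward; lengths in mm; the calibration is good to about 2 mm. A picture is of the moment at which its call begins: read the wrist's pose just before it. camera_info takes no time and is no camera call; for the wrist camera it gives the pose at the moment of the call.
- job_done(): hands the job in; it is judged then, once.
The state is a dict: "time_s": time; "qpos": joint angles; "qvel": joint speeds; "effort": joint torques, N m; "ee_pos": TCP position; "ee_rot": TCP orientation; "force": force on the tool from outside, world axes, zero at the start; "torque": the same for the moment, N m; "gripper_width": finger opening in mm; "gripper_force": force on a finger pad.
Only numpy, scipy, OpenCV 4.12 (cv2) and the standard library are available. Lean on these libraries where they do the work, as an engineer would, in place of code of your own. Each camera call takes 0.05 s, during which the arm holds its last target. There are 200 camera calls.

## Working session

There is one attempt and no reset: what is moved stays moved. The work goes in short steps, Python scripts to look and compute and a tool call to move; the robot and the scene stay as the last step left them, time stands still between calls to the robot, and variables do not carry over. Pictures are saved under pics/ and viewed, at most 14 in all, crops included, and the job is handed in when it is done.

Besides the shell and the picture viewer there is one more tool, called after "Emit:" in YAML: its name, and indented under it one key for each argument. servo_tool: Moves the arm, as the interface text tells. Its arguments: {"type":"object","properties":{"rows":{"type":"array"},"force":{"type":"number"}},"required":["rows"]}

```bash
mkdir -p pics; ls; python3 - <<'E'
from workcell import state, vision, env
import cv2
print(state(), env.pinch_z)
for n in("scene","top","wrist"):
    c=vision.camera_info(n); print(n,c)
    cv2.imwrite(f"pics/{n}0.png",vision.grab_frame(n)[:,:,::-1])
E
```

```text
pics
{'time_s': 0.0, 'qpos': array([-7.13315038e+01,  1.83502246e+01,  8.97063428e+01, -4.84465977e-05,
        7.20431392e+01, -1.14773609e+00]), 'qvel': array([ 0.00500378,  0.00756108, -0.0305011 , -0.0536016 ,  0.0405781 ,
       -0.07925099]), 'effort': array([ 2.09891390e-03, -4.12456870e+01, -2.31972027e+01,  7.26638851e-02,
        4.57082014e-02, -1.55248918e-04]), 'ee_pos': array([ 194.74962958, -540.48010498,  213.13490602]), 'ee_rot': array([-1.79900313e+02, -1.95111192e-03,  1.98162456e+01]), 'force': array([-1.29893369, -0.11463277,  0.218151  ]), 'torque': array([ 0.02147553,  0.04018935, -0.01076084]), 'gripper_force': 0.0, 'gripper_width': 91.04710196329496} 18.8
scene {'vertical_fov': 55.156590595976894, 'cx': 279.461383677265, 'cy': 214.43552826641996, 'T': array([[-7.66961177e-01, -4.25311800e-01,  4.80500183e-01,
         1.09103923e+03],
       [ 6.41598965e-01, -5.21116874e-01,  5.62839206e-01,
         6.96067550e+02],
       [ 1.10145973e-02,  7.39964240e-01,  6.72556021e-01,
         7.64886942e+02],
       [ 0.00000000e+00,  0.00000000e+00,  0.00000000e+00,
[... 203 characters left out ...]
02],
       [-9.99590284e-01,  2.85630551e-02,  1.84802884e-03,
         9.15731233e+01],
       [ 4.47769269e-03,  9.22776934e-02,  9.95723243e-01,
         1.20135992e+03],
       [ 0.00000000e+00,  0.00000000e+00,  0.00000000e+00,
         1.00000000e+00]])}
wrist {'vertical_fov': 62.04876150281866, 'cx': 276.4383483403193, 'cy': 210.3527824464869, 'T': array([[ 3.39562704e-01,  8.99770662e-01,  2.74061900e-01,
         2.73523765e+02],
       [-9.40581983e-01,  3.25337585e-01,  9.72676153e-02,
        -5.11950971e+02],
       [-1.64409006e-03, -2.90806140e-01,  9.56780584e-01,
         3.82990820e+02],
       [ 0.00000000e+00,  0.00000000e+00,  0.00000000e+00,
         1.00000000e+00]])}
```

View pics/top0.png

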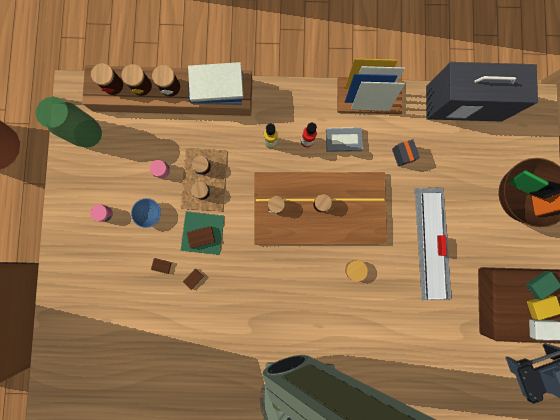

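View pics/scene0.png

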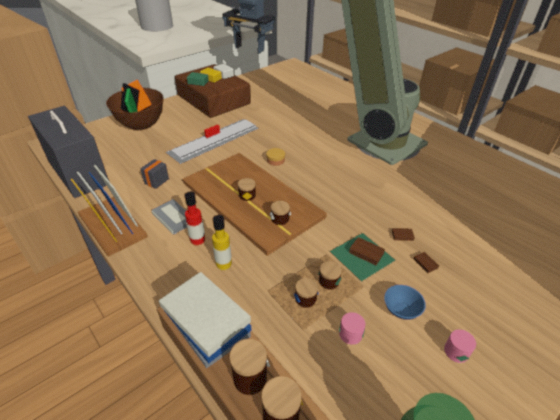

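The top view shows:
- **Board:** rows 172–245, with the brass line at row 200 and two jars on it at (276,204) and (322,203).
- **Cork mat:** two jars at (201,164) and (200,188).
- **Sign candidates:** (201,237) on the green mat is the largest. The small ones at (162,266) and (193,280) are look-alikes.
- **Pink look-alikes of jar4:** (159,169) and (101,213).
- **Straightedge:** (432,243), with its red grip at (442,245).

I'll use the sign at (201,237), the mat jars and the ruler, and check them in a close crop.

```bash
cat > h.py <<'E'
import numpy as np, cv2
from workcell import state, vision, env
from scipy.spatial.transform import Rotation as R
def K(n):
    c=vision.camera_info(n); return 210/np.tan(np.radians(c["vertical_fov"]/2)),c["cx"],c["cy"],c["T"]
def p2w(n,u,v,z,k=None):
    f,cx,cy,T=k or K(n); d=T[:3,:3]@np.array([(u-cx)/f,-(v-cy)/f,-1]); o=T[:3,3]
    return (o+d*(z-o[2])/d[2]).round(1)
def w2p(n,p,k=None):
    f,cx,cy,T=k or K(n); q=T[:3,:3].T@(np.asarray(p,float)-T[:3,3]); return np.array([cx-f*q[0]/q[2],cy+f*q[1]/q[2]]).round(1)
def grab(n,name=None):
    k=K(n); im=vision.grab_frame(n)[:,:,::-1].copy()
    if name: cv2.imwrite(f"pics/{name}.png",im)
    return im,k
def sh(dx,dy,dz):
    "world shift -> tool-scaled shift"
    r=R.from_euler('xyz',state()["ee_rot"],degrees=True); return (r.inv().apply([dx,dy,dz])/200).round(4)
def to(x,y,z):
    return sh(*(np.array([x,y,z])-state()["ee_pos"]))
E
python3 - <<'E'
import cv2
im=cv2.imread('pics/top0.png')
cv2.imwrite('pics/c1.png',cv2.resize(im[140:310,170:460],(800,469),interpolation=cv2.INTER_CUBIC))
E
```

```text
(no output)
```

View pics/c1.png

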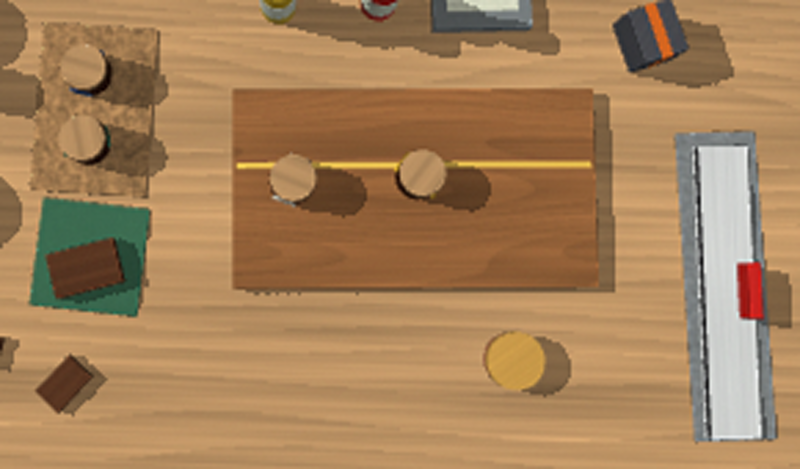

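```bash
cat > m.py <<'E'
from h import *
P=lambda x,y,z:p2w("top",170+x/2.7586-.3,140+y/2.7586-.3,z)[:2]
D=dict(board=([(232,88),(592,88),(598,289),(233,289)],20),line=([(236,168),(591,166.5)],20),jA=([(293,178)],66),jB=([(423,174)],66),j5=([(86,68)],50),j4=([(83,138)],50),
sign=([(47,256),(115,238),(124,281),(58,299)],21),smat=([(45,198),(150,208),(136,316),(31,304)],3),rul=([(698,147),(747,145),(762,437),(713,440)],9),grip=([(738,264),(758,263),(763,316),(742,319)],41),tmat=([(676,133),(754,131),(776,438),(696,440)],3),tin=([(515,361)],30),cork=([(43,23),(159,30),(148,197),(31,189)],4))
for k,(l,z) in D.items():
    q=np.array([P(*p,z) for p in l]); print(k,q.tolist(),q.mean(0).round(1))
E
python3 m.py; python3 -c "
from h import *
s=state();print(R.from_euler('xyz',s['ee_rot'],degrees=True).as_matrix().round(3))"
```

```text
board [[667.5, 152.7], [679.1, -245.4], [457.8, -252.5], [446.6, 144.3]] [562.8 -50.2]
line [[578.8, 145.4], [591.7, -244.5]] [585.2 -49.6]
jA [[565.1, 82.9]] [565.1  82.9]
jB [[573.3, -54.1]] [573.3 -54.1]
j5 [[679.4, 309.2]] [679.4 309.2]
j4 [[603.3, 308.9]] [603.3 308.9]
sign [[476.6, 347.6], [498.3, 274.6], [451.9, 262.8], [430.5, 333.4]] [464.3 304.6]
smat [[541.0, 356.8], [533.3, 240.0], [414.0, 250.6], [423.8, 366.5]] [478.  303.5]
rul [[618.2, -366.7], [622.0, -421.3], [303.0, -434.0], [298.4, -380.8]] [ 460.4 -400.7]
grip [[488.7, -396.4], [490.4, -417.9], [434.1, -422.6], [430.3, -400.1]] [ 460.9 -409.2]
tmat [[634.1, -344.5], [638.9, -431.9], [301.6, -452.0], [297.1, -364.6]] [ 467.9 -398.2]
tin [[378.5, -160.7]] [ 378.5 -160.7]
cork [[738.2, 368.5], [734.0, 237.8], [545.3, 242.6], [550.5, 372.6]] [642.  305.4]
[[ 0.941  0.339 -0.   ]
 [ 0.339 -0.941  0.001]
 [ 0.    -0.001 -1.   ]]
```

Emit:
servo_tool:
  rows:
    - [1,-0.85,0,0.22,1]
    - [1,-0.85,0,0.22,1]
    - [1,-0.85,0,0.22,1]
    - [1,-0.85,0,0.22,1]
    - [1,-0.85,0,0.22,1]
    - [1,-0.85,0,0.22,1]
    - [1,-0.85,0,0.22,1]
    - [1,-0.85,0,0.22,1]
    - [1,-0.85,0,0.22,1]

```text
time_s: 0.9
ee_pos: [325.6, -312.9, 214.0]
ee_rot: [180.0, 0.0, 0.1]
force: [-0.7, -0.3, 0.6]
gripper_width: 90.9
gripper_force: 0.0
```

Emit:
servo_tool:
  rows:
    - [0.59,-1,0,0,1]
    - [0.59,-1,0,0,1]
    - [0.59,-1,0,0,1]
    - [0.59,-1,0,0,1]
    - [0.59,-1,0,0,1]
    - [0.59,-1,0,0,1]

```text
time_s: 1.4
ee_pos: [445.0, -111.8, 213.9]
ee_rot: [-180.0, -0.1, 0.0]
force: [0.1, -0.0, 0.2]
gripper_width: 91.1
gripper_force: 0.0
```

Emit:
servo_tool:
  rows:
    - [0.59,-1,0,0,1]
    - [0.59,-1,0,0,1]
    - [0.59,-1,0,0,1]
    - [0.59,-1,0,0,1]
    - [0.59,-1,0,0,1]
    - [0.59,-1,0,0,1]

```text
time_s: 1.9
ee_pos: [563.9, 88.7, 213.4]
ee_rot: [-180.0, -0.1, 0.0]
force: [0.1, -0.2, -0.5]
gripper_width: 91.3
gripper_force: 0.0
```

Emit:
servo_tool:
  rows:
    - [0.5,-1,0,0,1]
    - [0.5,-1,0,0,1]
    - [0.5,-1,0,0,1]
    - [0.5,-1,0,0,1]
    - [0.5,-1,0,0,1]
    - [0.5,-1,0,0,1]
    - [0.5,-1,0,0,1]
    - [0.5,-1,0,0,1]

```text
time_s: 2.57
ee_pos: [662.1, 285.6, 212.4]
ee_rot: [179.9, 0.1, -0.0]
force: [0.3, -0.1, -0.0]
gripper_width: 91.4
gripper_force: 0.0
```

```bash
python3 -c "
from h import *
print(state()['ee_pos'])
im,k=grab('wrist','w1')
for p in [(679.4,309.2,50),(603.3,308.9,50)]: print(w2p('wrist',p,k))
print(k[3].round(3).tolist())"
```

```text
[662.11201421 285.62804672 212.36215063]
[252.5 175.7]
[254.3 248.6]
[[0.0, 0.956, 0.292, 745.975], [-1.0, -0.0, 0.002, 286.69], [0.002, -0.292, 0.956, 382.022], [0.0, 0.0, 0.0, 1.0]]
```

View pics/w1.png

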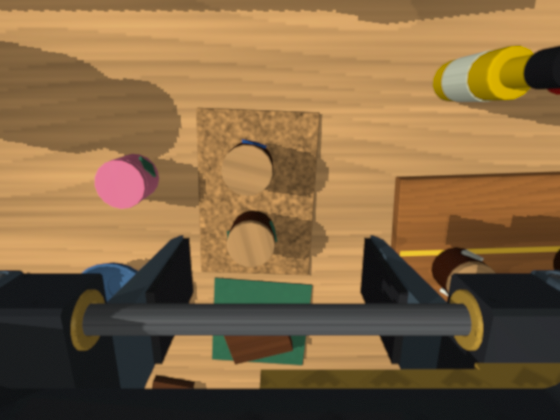

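The wrist view shows both mat jars: blue lid at (248,169), green at (251,239). That's within about 6 mm of the top-camera prediction.

```bash
python3 -c "
from h import *
for u,v in [(248,169),(251,239)]: print(p2w('wrist',u,v,50))
# board edge check
for u,v,z in [(397,178,20),(400,256,20),(198,108,4),(321,114,4),(312,274,4),(202,271,4)]: print(p2w('wrist',u,v,z))
print(vision.camera_info('top').keys())"
```

```text
[685.5 312.7  50. ]
[613.4 311.4  50. ]
[670.4 157.9  20. ]
[580.6 145.5  20. ]
[741.3 366.9   4. ]
[735.2 238.6   4. ]
[549.9 242.7   4. ]
[554.1 374.5   4. ]
dict_keys(['vertical_fov', 'cx', 'cy', 'T'])
```

Emit:
servo_tool:
  rows:
    - [0.1,-0.11,0,0,1]
    - [0.1,-0.11,0.2,0,1]
    - [0.1,-0.11,0.4,0,1]
    - [0.1,-0.11,0.6,0,1]
    - [0.1,-0.11,0.75,0,1]
    - [0.1,-0.11,0.87,0,1]
    - [0.1,-0.11,0.95,0,1]
    - [0.1,-0.11,1,0,1]
    - [0.1,-0.11,1,0,1]
    - [0.1,-0.11,1,0,0]
    - [0.1,-0.11,1,0,0]
    - [0.1,-0.11,1,0,0]
    - [0.1,-0.11,1,0,0]
    - [0.1,-0.11,1,0,0]
    - [0.1,-0.11,1,0,0]
    - [0.1,-0.11,1,0,0]
    - [0.1,-0.11,1,0,0]
  force: 20

```text
time_s: 4.03
ee_pos: [681.6, 309.4, 14.6]
ee_rot: [-179.9, -0.1, 0.0]
force: [-1.0, 1.6, 2.5]
gripper_width: 49.7
gripper_force: 20.0
```

Emit:
servo_tool:
  rows:
    - [0,0,-0.1,0,0]
    - [0,0,-0.3,0,0]
    - [0,0,-0.5,0,0]
    - [-0.1,0.1,-0.6,0,0]
    - [-0.2,0.25,-0.6,0,0]
    - [-0.3,0.4,-0.6,0,0]
    - [-0.4,0.55,-0.6,0,0]
    - [-0.5,0.7,-0.6,0,0]
    - [-0.6,0.85,-0.6,0,0]
    - [-0.7,1,-0.6,0,0]
    - [-0.8,1,-0.6,0,0]
    - [-0.83,1,-0.6,0,0]

```text
time_s: 5.03
ee_pos: [511.7, 107.0, 133.5]
ee_rot: [179.9, 0.2, -0.1]
force: [-1.0, 0.0, -1.3]
gripper_width: 49.9
gripper_force: 20.0
```

Emit:
servo_tool:
  rows:
    - [0,0.15,0,0,0]
    - [0,0.3,0,0,0]
    - [0,0.45,0,0,0]
    - [0,0.6,0,0,0]
    - [0,0.75,0,0,0]
    - [0,0.9,0,0,0]
    - [0,1,0,0,0]
    - [0,1,0,0,0]

```text
time_s: 5.7
ee_pos: [516.5, -94.3, 133.8]
ee_rot: [179.9, -0.0, -0.1]
force: [0.4, 0.1, -0.7]
gripper_width: 49.6
gripper_force: 20.0
```

Emit:
servo_tool:
  rows:
    - [0,0.16,0,0,0]
    - [0,0.16,0.15,0,0]
    - [0,0.16,0.3,0,0]
    - [0,0.16,0.4,0,0]
    - [0,0.16,0.46,0,0]
    - [0,0.16,0.49,0,0]
    - [0,0.16,0.505,0,0]
    - [0,0.16,0.515,0,0]
    - [0,0.16,0.515,0,0]
    - [0,0.16,0.515,0,0.75]
    - [0,0.16,0.515,0,0.75]
    - [0,0.16,0.515,0,0.75]
    - [0,0.16,0.515,0,0.75]
    - [0,0.16,0.515,0,0.75]
    - [0,0.16,0.4,0,0.75]
    - [0,0.16,0.2,0,0.75]
    - [0,0,0,0,1]
    - [0,-0.2,-0.1,0,1]

```text
time_s: 7.2
ee_pos: [517.1, -62.9, 151.3]
ee_rot: [179.9, -0.3, -0.2]
force: [0.6, 0.1, 0.1]
gripper_width: 78.8
gripper_force: 0.0
```

Emit:
servo_tool:
  rows:
    - [0.1,-0.2,0,0,1]
    - [0.2,-0.4,0,0,1]
    - [0.3,-0.6,0,0,1]
    - [0.4,-0.8,0,0,1]
    - [0.45,-1,0,0,1]
    - [0.45,-1,0,0,1]

```text
time_s: 7.7
ee_pos: [607.0, 144.0, 147.7]
ee_rot: [-179.8, -0.1, 0.2]
force: [0.5, 0.3, 0.1]
gripper_width: 90.9
gripper_force: 0.0
```

Emit:
servo_tool:
  rows:
    - [0,-0.2,0,0,1]
    - [0,-0.4,0,0,1]
    - [0,-0.6,0,0,1]
    - [0,-0.8,0,0,1]
    - [0,-0.8,0,0,1]
    - [0,-0.8,0,0,1]

```text
time_s: 8.2
ee_pos: [604.7, 300.1, 147.3]
ee_rot: [180.0, 0.0, 0.2]
force: [-0.9, -1.6, 0.5]
gripper_width: 90.9
gripper_force: 0.0
```

```bash
python3 -c "
from h import *
print(state()['ee_pos']);im,k=grab('wrist','w2');im2,_=grab('top','t2')
print(to(609,309,14.5), w2p('wrist',(609,309,50),k))
a=np.hstack([im[:, 60:460],cv2.resize(im2[140:260,170:400],(400,209)).repeat(1,0) if 0 else cv2.copyMakeBorder(cv2.resize(im2[140:260,170:400],(400,209)),0,211,0,0,0)])
cv2.imwrite('pics/m2.png',a)"
```

```text
[604.72395228 300.0723528  147.30812161]
[ 0.0202 -0.0583  0.6654] [266.2 208. ]
```

View pics/m2.png

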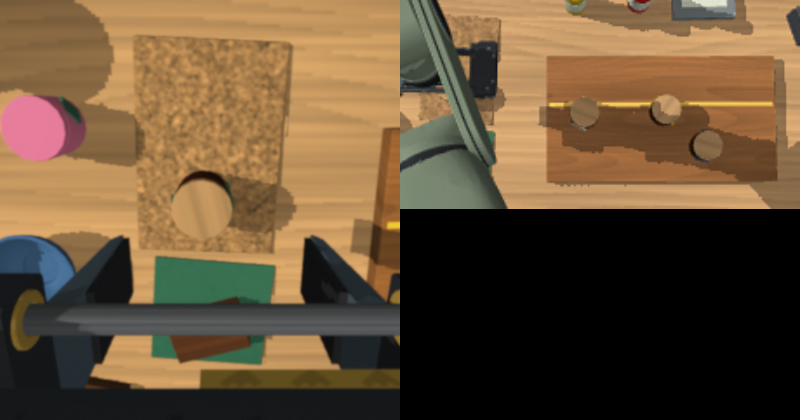

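Left half: the remaining mat jar is at (262,207), as predicted. Right half: jar5 stands on the board, in front of the others.

Emit:
servo_tool:
  rows:
    - [0.02,-0.05,0,0,1]
    - [0.02,-0.05,0.2,0,1]
    - [0.02,-0.05,0.4,0,1]
    - [0.02,-0.05,0.55,0,1]
    - [0.02,-0.05,0.63,0,1]
    - [0.02,-0.05,0.665,0,1]
    - [0.02,-0.05,0.665,0,1]
    - [0.02,-0.05,0.665,0,0]
    - [0.02,-0.05,0.665,0,0]
    - [0.02,-0.05,0.665,0,0]
    - [0.02,-0.05,0.665,0,0]
    - [0.02,-0.05,0.665,0,0]
    - [0.02,-0.05,0.665,0,0]
    - [0.02,-0.05,0.665,0,0]
    - [0.02,-0.05,0.5,0,0]
    - [0.02,-0.05,0.3,0,0]
    - [0.02,-0.05,0.1,0,0]
    - [0.02,-0.05,0.05,0,0]
    - [0.02,-0.05,0.05,0,0]

```text
time_s: 9.88
ee_pos: [611.3, 309.5, 142.2]
ee_rot: [-179.8, -0.4, 0.0]
force: [0.5, 0.1, -1.6]
gripper_width: 49.7
gripper_force: 20.0
```

Emit:
servo_tool:
  rows:
    - [-0.1,0.15,0,0,0]
    - [-0.2,0.3,0,0,0]
    - [-0.3,0.45,0,0,0]
    - [-0.4,0.6,0,0,0]
    - [-0.48,0.75,0,0,0]
    - [-0.48,0.9,0,0,0]
    - [-0.48,1,0,0,0]
    - [-0.48,1,0,0,0]

```text
time_s: 10.55
ee_pos: [510.9, 104.9, 135.6]
ee_rot: [179.8, 0.3, -0.2]
force: [0.1, -0.7, -1.0]
gripper_width: 49.8
gripper_force: 20.0
```

Emit:
servo_tool:
  rows:
    - [0,0.15,0,0,0]
    - [0,0.3,0,0,0]
    - [0,0.45,0,0,0]
    - [0,0.46,0.1,0,0]
    - [0,0.46,0.25,0,0]
    - [0,0.46,0.38,0,0]
    - [0,0.46,0.46,0,0]
    - [0,0.46,0.5,0,0]
    - [0,0.46,0.52,0,0]
    - [0,0.46,0.522,0,0]
    - [0,0.46,0.522,0,0]
    - [0,0.46,0.522,0,0.75]
    - [0,0.46,0.522,0,0.75]
    - [0,0.46,0.522,0,0.75]
    - [0,0.46,0.522,0,0.75]
    - [0,0.46,0.522,0,0.75]
    - [0,0.46,0.35,0,0.75]
    - [0,0.46,0.15,0,1]
    - [0,0.46,-0.1,0,1]

```text
time_s: 12.13
ee_pos: [512.4, 16.5, 150.1]
ee_rot: [180.0, 0.2, 0.0]
force: [1.8, -0.4, 0.2]
gripper_width: 79.0
gripper_force: 0.0
```

Emit:
servo_tool:
  rows:
    - [-0.26,1,-0.2,-1,1]
    - [-0.26,1,-0.2,-1,1]
    - [-0.26,1,-0.2,-1,1]
    - [-0.26,1,-0.2,-1,1]
    - [-0.26,1,-0.2,-1,1]
    - [-0.26,1,-0.2,-1,1]
    - [-0.26,1,-0.2,-1,1]
    - [-0.26,1,-0.2,-1,1]
    - [-0.26,1,-0.2,-1,1]
    - [-0.26,1,-0.2,-1,1]
    - [-0.26,1,-0.2,-1,1]
    - [-0.26,1,-0.2,-1,1]
    - [-0.26,1,-0.2,-1,1]
    - [-0.26,1,-0.2,-1,1]

```text
time_s: 13.3
ee_pos: [461.3, -183.4, 189.6]
ee_rot: [180.0, 0.0, 90.2]
force: [0.3, -0.7, -0.9]
gripper_width: 91.5
gripper_force: 0.0
```

Emit:
servo_tool:
  rows:
    - [-1,0,0,-1,1]
    - [-1,0,0,-1,1]
    - [-1,0,0,-1,1]
    - [-1,0,0,-1,1]
    - [-1,0,0,-1,1]
    - [-1,0,0,-1,1]
    - [-1,0,0,-1,1]
    - [-1,0,0,-1,1]
    - [-1,0,0,-1,1]
    - [-1,0,0,-1,1]
    - [-1,0,0,-1,1]
    - [-1,0,0,-1,1]
    - [-1,0,0,-1,1]
    - [-1,0,0,-1,1]

```text
time_s: 14.47
ee_pos: [461.4, -383.4, 189.5]
ee_rot: [-180.0, 0.0, 180.0]
force: [0.7, -0.2, 0.5]
gripper_width: 90.9
gripper_force: 0.0
```

```bash
python3 -c "
from h import *
print(state()['ee_pos'],state()['ee_rot'],state()['qpos'].round(0));im,k=grab('wrist','w3');im2,_=grab('top','t3')
print(to(460,-415,130), w2p('wrist',(460,-415,41),k))
s=cv2.resize(im,(480,360)); t=cv2.resize(im2[160:260,240:400],(320,200))
cv2.imwrite('pics/m3.png',np.hstack([s,cv2.copyMakeBorder(t,0,160,0,0,0)]))"
```

```text
[ 461.42362148 -383.42121214  189.53619211] [-1.79995364e+02  3.65004507e-03  1.79953989e+02] [ -41.   21.   88.   -0.   70. -131.]
[ 0.0065 -0.1581  0.2977] [241.9 193.6]
```

View pics/m3.png

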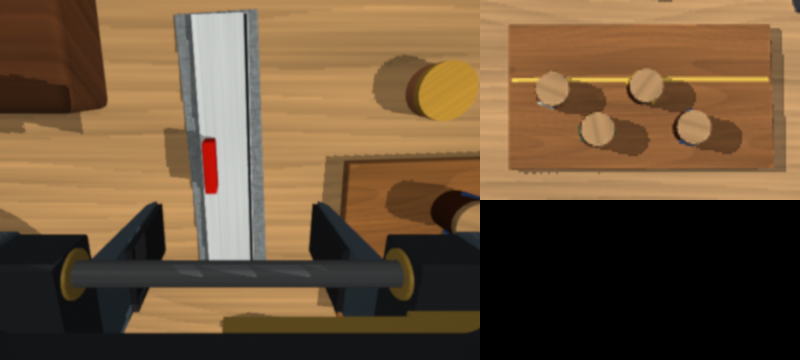

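Left: the red grip is at (245,194) in full-frame pixels, within 3 px of the prediction. Right: four jars on the board in two loose rows.

```bash
python3 -c "
from h import *
q=[p2w('wrist',u/.857,v/.857,9)[:2] for u,v in [(190,14),(205,258),(249,13),(253,260)]]
print(q)
for a,b in (q[:2],q[2:]): d=b-a; print(np.degrees(np.arctan2(d[1],d[0])))
print([p2w('wrist',u/.857,v/.857,z)[:2] for u,v,z in [(203,140,41),(216,140,41),(206,193,41),(218,193,41)]])
P=lambda x,y,z:p2w('top',240+x/2-.3,160+y/2-.3,z)[:2]
o=np.array([562.8,-50.2]);r=np.radians(1.87);Rb=np.array([[np.cos(r),np.sin(r)],[-np.sin(r),np.cos(r)]])
for x,y in [(552,89),(646,86),(597,129),(694,127)]: w=P(x,y,66); print(w,Rb@(w-o))
"
```

```text
[array([ 304.1, -431.1]), array([ 594.1, -425.3]), array([ 303.4, -369.3]), array([ 597.3, -361.5])]
1.1457628381751057
1.5202524594186286
[array([ 431.4, -418.6]), array([ 431.4, -404.7]), array([ 491.3, -417.4]), array([ 491.4, -403.9])]
[ 585.3 -616. ] [   4.02490931 -566.23289387]
[ 593.6 -753.6] [   7.83034471 -704.03045794]
[ 528.8 -679.8] [ -54.52691384 -628.15521622]
[ 535.7 -821.1] [ -52.24147075 -769.6051252 ]
```

Emit:
servo_tool:
  rows:
    - [0,-0.14,0.1,-0.02,1]
    - [0,-0.14,0.3,-0.02,0.7]
    - [0,-0.14,0.5,-0.02,0.6]
    - [0,-0.14,0.68,-0.02,0.6]
    - [0,-0.14,0.8,-0.02,0.6]
    - [0,-0.14,0.86,-0.02,0.6]
    - [0,-0.14,0.88,-0.02,0.6]
    - [0,-0.14,0.88,-0.02,0.6]
    - [0,-0.14,0.88,-0.02,0]
    - [0,-0.14,0.88,-0.02,0]
    - [0,-0.14,0.88,-0.02,0]
    - [0,-0.14,0.88,-0.02,0]
    - [0,-0.14,0.88,-0.02,0]
    - [0,-0.14,0.88,-0.02,0]
    - [0,-0.14,0.88,-0.02,0]
    - [0,-0.14,0.88,-0.02,0]
  force: 50

```text
time_s: 15.9
ee_pos: [461.7, -411.9, 14.1]
ee_rot: [-179.9, 0.0, -178.2]
force: [0.9, -0.7, 3.5]
gripper_width: 13.6
gripper_force: 50.0
```

```bash
python3 -c "
from h import *
P=lambda x,y,z:p2w('top',240+x/2-.3,160+y/2-.3,z)[:2]
o=np.array([562.8,-50.2]);r=np.radians(1.87);Rb=np.array([[np.cos(r),np.sin(r)],[-np.sin(r),np.cos(r)]])
for x,y in [(72,89),(166,86),(117,129),(214,127)]: w=P(x,y,66); print(w,Rb@(w-o))
print(state()['ee_pos'])
"
```

```text
[565.2  83.5] [  6.76160193 133.55048012]
[573.5 -53.1] [10.59966919 -3.24761651]
[508.9  16.8] [-51.68496014  68.72317582]
[ 515.8 -123.6] [-49.37014837 -71.82721246]
[ 461.74072747 -411.90209118   14.08451549]
```

Emit:
servo_tool:
  rows:
    - [0,0,-0.05,0,0]
    - [0,0,-0.15,0,0]
    - [0,0,-0.3,0,0]
    - [0,0,-0.45,0,0]
    - [0,0,-0.6,0,0]
    - [0,0.1,-0.65,0,0]
    - [0,0.25,-0.65,0,0]
    - [0,0.4,-0.65,0,0]
    - [0,0.55,-0.65,0,0]
    - [0,0.7,-0.65,0,0]
    - [0,0.85,-0.65,0,0]
    - [0,0.95,-0.65,0,0]
    - [0,1,-0.65,0,0]
    - [0,1,-0.65,0,0]

```text
time_s: 17.07
ee_pos: [454.7, -209.8, 143.8]
ee_rot: [180.0, -0.0, -178.1]
force: [0.5, -0.1, -1.8]
gripper_width: 14.1
gripper_force: 50.0
```

Emit:
servo_tool:
  rows:
    - [0,0.05,0,0.05,0]
    - [0,0.1,0,0.1,0]
    - [0,0.16,0,0.17,0]
    - [0,0.22,0,0.24,0]
    - [0,0.28,0,0.31,0]
    - [0,0.35,0,0.38,0]
    - [0,0.42,0,0.45,0]
    - [0,0.49,0,0.52,0]
    - [0,0.56,0,0.59,0]
    - [0,0.63,0,0.66,0]
    - [0,0.7,0,0.73,0]
    - [0,0.76,0,0.8,0]
    - [0,0.82,0,0.87,0]
    - [0,0.87,0,0.93,0]
    - [0,0.9,0,0.97,0]
    - [0,0.9,0,0.9993,0]
    - [0,0.9,0,0.9993,0]
    - [0,0.9,0,0.9993,0]

```text
time_s: 18.57
ee_pos: [450.0, -32.5, 143.6]
ee_rot: [180.0, 0.0, 91.9]
force: [0.0, 0.7, -2.2]
gripper_width: 13.9
gripper_force: 50.0
```

```bash
python3 -c "
from h import *
print(state()['ee_pos'],state()['ee_rot'],to(428.8,-22.6,80))
im,k=grab('wrist','w4')
a,_=grab('scene','s4')
cv2.imwrite('pics/m4.png',np.hstack([cv2.resize(im,(480,360)),cv2.resize(a[100:320,150:350],(320,352))[:360] if 0 else cv2.copyMakeBorder(cv2.resize(a[100:320,150:350],(320,352)),0,8,0,0,0)]))"
```

```text
[449.99904258 -32.50545949 143.581653  ] [1.79981257e+02 3.38216090e-02 9.19032417e+01] [ 0.0532 -0.1044  0.3178]
```

View pics/m4.png

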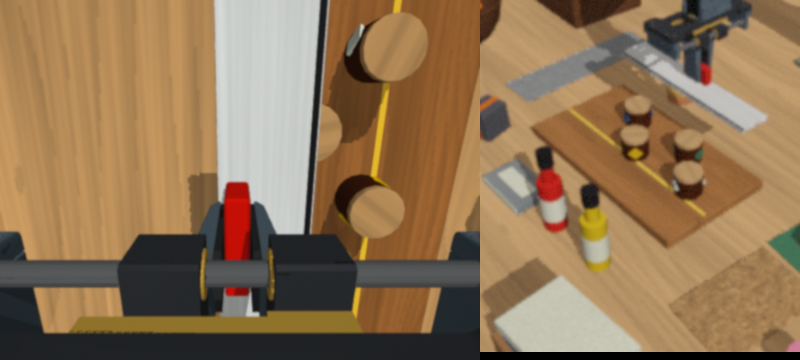

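The wrist view shows the straightedge held level, its front stripe at columns ~310–325, with the jars ahead of it. The scene view shows all four jars upright.

Emit:
servo_tool:
  rows:
    - [0.053,-0.104,0,0,0]
    - [0.053,-0.104,0.1,0,0]
    - [0.053,-0.104,0.2,0,0]
    - [0.053,-0.104,0.3,0,0]
    - [0.053,-0.104,0.4,0,0]
    - [0.053,-0.104,0.48,0,0]
    - [0.053,-0.104,0.53,0,0]
    - [0.053,-0.104,0.55,0,0]
    - [0.053,-0.104,0.555,0,0]
    - [0.053,-0.104,0.555,0,0]

```text
time_s: 19.5
ee_pos: [428.7, -22.0, 32.7]
ee_rot: [180.0, 0.0, 91.9]
force: [-0.3, 1.1, -1.1]
gripper_width: 13.8
gripper_force: 50.0
```

```bash
python3 -c "
from h import *
print(state()['ee_pos'],state()['ee_rot'])
im,k=grab('wrist','w5');im2,_=grab('top','t5')
cv2.imwrite('pics/m5.png',np.hstack([cv2.resize(im,(480,360)),cv2.copyMakeBorder(cv2.resize(im2[160:280,240:400],(320,240)),0,120,0,0,0)]))"
```

```text
[428.72269268 -21.96470889  32.69528541] [1.79977714e+02 1.06730370e-02 9.18729869e+01]
```

View pics/m5.png

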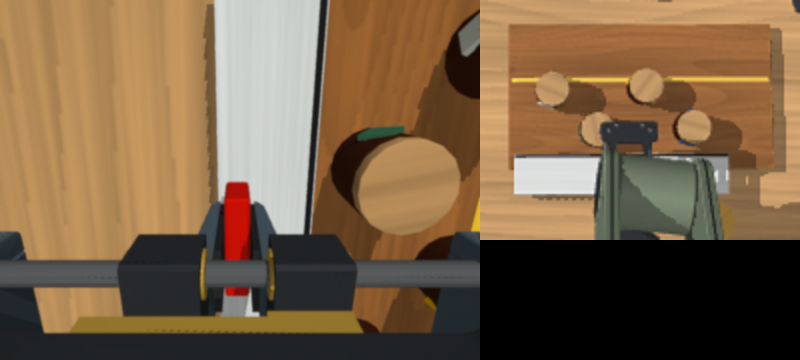

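The straightedge is down behind the jars, its front edge parallel to the line (top crop row ~155, spanning all four jars). Now I push to within ~7 mm of the target.

Emit:
servo_tool:
  rows:
    - [0,0.01,0,0,0]
    - [0,0.03,0,0,0]
    - [0,0.055,0,0,0]
    - [0,0.085,0,0,0]
    - [0,0.115,0,0,0]
    - [0,0.145,0,0,0]
    - [0,0.175,0,0,0]
    - [0,0.205,0,0,0]
    - [0,0.235,0,0,0]
    - [0,0.265,0,0,0]
    - [0,0.295,0,0,0]
    - [0,0.325,0,0,0]
    - [0,0.355,0,0,0]
    - [0,0.385,0,0,0]
    - [0,0.415,0,0,0]
    - [0,0.44,0,0,0]
    - [0,0.46,0,0,0]
    - [0,0.48,0,0,0]
    - [0,0.49,0,0,0]
    - [0,0.5,0,0,0]

```text
time_s: 21.27
ee_pos: [528.3, -18.4, 32.4]
ee_rot: [-180.0, 0.0, 91.9]
force: [-3.6, 1.0, -1.2]
gripper_width: 13.3
gripper_force: 50.0
```

```bash
python3 -c "
from h import *
print(state()['ee_pos'],state()['ee_rot'])
im,k=grab('wrist','w6');im2,_=grab('top','t6')
cv2.imwrite('pics/m6.png',np.hstack([cv2.resize(im,(480,360)),cv2.copyMakeBorder(cv2.resize(im2[160:260,240:400],(320,200)),0,160,0,0,0)]))"
```

```text
[528.2583134  -18.42854283  32.38494249] [-1.79966259e+02  3.76247142e-03  9.18777469e+01]
```

View pics/m6.png

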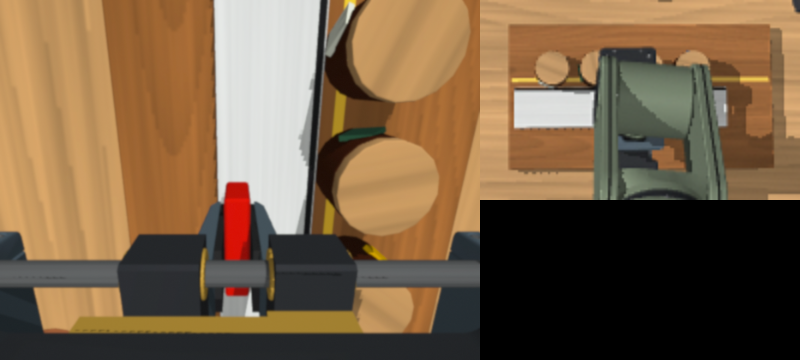

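Good: jars are against the edge, just short of the brass line. I'll measure the remaining gap in the wrist image.

```bash
python3 -c "
from h import *
k=K('wrist');im=cv2.imread('pics/w6.png').astype(int)
for v in range(118,146,4):
    r=im[v]; b=[u for u in range(350,440) if r[u,2]-r[u,0]>110 and r[u,1]-r[u,0]>75]
    d=[u for u in range(340,400) if r[u].sum()<110]
    if b and d: print(v,d[0],d[-1],b[0],b[-1],p2w('wrist',d[-1]+.5,v,27.3,k)[:2],p2w('wrist',b[0]-.5,v,20,k)[:2],p2w('wrist',b[-1]+.5,v,20,k)[:2])
for v in (120,132): print([tuple(im[v,u]) for u in range(362,410,2)])
k2=K('top');t=cv2.imread('pics/t6.png').astype(int)
for u in (249,253,265,300):
    print(u,[tuple(t[v,u]) for v in range(196,210)])
"
```

```text
118 367 371 391 402 [573.2  60.2] [584.7  60.3] [590.8  60.5]
122 366 371 391 402 [573.4  58.3] [585.   58.4] [591.   58.6]
126 366 370 391 401 [573.1  56.4] [585.2  56.4] [590.8  56.6]
130 366 370 390 401 [573.3  54.5] [585.   54.4] [591.1  54.6]
134 366 370 390 400 [573.5  52.6] [585.2  52.4] [590.9  52.6]
138 365 369 389 400 [573.3  50.7] [585.   50.4] [591.1  50.6]
142 365 369 389 400 [573.5  48.7] [585.2  48.4] [591.4  48.6]
[(np.int64(152), np.int64(154), np.int64(152)), (np.int64(128), np.int64(129), np.int64(126)), (np.int64(39), np.int64(39), np.int64(38)), (np.int64(21), np.int64(20), np.int64(20)), (np.int64(22), np.int64(21), np.int64(21)), (np.int64(61), np.int64(62), np.int64(61)), (np.int64(105), np.int64(111), np.int64(117)), (np.int64(46), np.int64(72), np.int64(106)), (np.int64(35), np.int64(68), np.int64(106)), (np.int64(36), np.int64(70), np.int64(108)), (np.int64(36), np.int64(69), np.int64(108)), (np.int64(36), np.int64(70), np.int64(108)), (np.int64(35), np.int64(70), np.int64(108)), (np.int64(34), np.int64(70), np.int64(107)), (np.int64(35), np.int64(95), np.i
[... 3429 characters left out ...]
, (np.int64(220), np.int64(221), np.int64(221))]
300 [(np.int64(83), np.int64(99), np.int64(88)), (np.int64(87), np.int64(103), np.int64(92)), (np.int64(92), np.int64(109), np.int64(98)), (np.int64(102), np.int64(122), np.int64(109)), (np.int64(105), np.int64(126), np.int64(113)), (np.int64(101), np.int64(121), np.int64(108)), (np.int64(103), np.int64(121), np.int64(110)), (np.int64(103), np.int64(122), np.int64(110)), (np.int64(99), np.int64(118), np.int64(106)), (np.int64(99), np.int64(118), np.int64(106)), (np.int64(100), np.int64(117), np.int64(107)), (np.int64(102), np.int64(120), np.int64(109)), (np.int64(95), np.int64(113), np.int64(102)), (np.int64(94), np.int64(112), np.int64(101))]
```

Emit:
servo_tool:
  rows:
    - [0,0.01,0,0,0]
    - [0,0.02,0,0,0]
    - [0,0.03,0,0,0]
    - [0,0.035,0,0,0]
    - [0,0.035,0,0,0]
    - [0,0.035,0,0,0]
    - [0,0.035,0,0,0]

```text
time_s: 21.95
ee_pos: [535.9, -18.2, 32.6]
ee_rot: [179.9, 0.0, 91.9]
force: [-0.5, 0.3, -2.0]
gripper_width: 13.7
gripper_force: 50.0
```

```bash
cat > gap.py <<'E'
from h import *
import sys
im,k=grab('wrist',sys.argv[1]); im=im.astype(int)
t,k2=grab('top',sys.argv[1]+'t'); t=t.astype(int)
print(state()['ee_pos'],state()['ee_rot'][2])
for v in range(0,150,6):
    r=im[v]; b=[u for u in range(340,440) if r[u,2]-r[u,0]>105 and r[u,1]-r[u,0]>70]
    d=[u for u in range(340,400) if r[u].sum()<110 and r[u].max()-r[u].min()<15 and r[u-8].min()>110]
    if len(b)>4 and d:
        e=d[-1]; g=[u for u in range(e+1,e+9) if r[u,2]-r[u,0]<45 and r[u].min()>45]
        E=(g[-1] if g else e)+1; a=p2w('wrist',E,v,27.3,k)[:2]; l=p2w('wrist',b[0]-.5,v,20,k)[:2]; print(v,e,E,b[0],b[-1],a,l,(l-a)[0].round(1))
for u in (246,260,263,266,355): print(u,[int(x) for x in t[196:208,u].sum(1)], [int(a[2]-a[0]) for a in t[196:208,u]])
E
python3 gap.py w7
```

```text
[535.87710803 -18.23215582  32.70275918] 91.87444030867738
0 379 384 385 398 [580.2 111. ] [582.4 112.9] 2.2
6 379 384 385 398 [580.5 108.7] [582.7 110.5] 2.2
12 379 383 384 397 [580.3 106.3] [582.5 108. ] 2.2
18 378 383 384 396 [580.6 103.9] [582.8 105.5] 2.2
24 378 382 383 392 [580.5 101.5] [582.7 103. ] 2.2
30 377 382 383 388 [580.8  99. ] [583.  100.4] 2.2
96 373 377 378 383 [581.8  70.6] [584.1  70.9] 2.3
102 372 376 377 388 [581.7  67.9] [583.9  68. ] 2.2
108 372 376 377 388 [582.   65.1] [584.3  65.1] 2.3
114 371 375 377 387 [581.8  62.3] [584.6  62.2] 2.8
120 371 375 376 386 [582.2  59.5] [584.4  59.3] 2.2
126 370 374 376 386 [582.   56.7] [584.8  56.4] 2.8
132 370 374 375 385 [582.3  53.8] [584.6  53.4] 2.3
138 369 373 375 385 [582.2  50.9] [585.   50.4] 2.8
144 369 373 374 384 [582.5  48. ] [584.8  47.3] 2.3
246 [422, 442, 453, 457, 460, 493, 508, 465, 449, 462, 469, 491] [86, 91, 91, 93, 93, 100, 102, 91, 91, 95, 97, 97]
260 [320, 316, 299, 538, 500, 457, 139, 641, 672, 658, 658, 658] [97, 95, 92, 156, 157, 36, 4, -2, -1, 0, 0, 0]
263 [321, 313, 301, 539, 503, 464, 141, 645, 674, 660, 660, 659] [96, 92, 92, 156, 156, 36, 3, -2, -1, -1, -1, -2]
266 [316, 315, 294, 539, 515, 341, 84, 653, 675, 660, 658, 657] [95, 93, 89, 156, 157, 46, 1, -1, -1, -1, -1, -1]
355 [213, 215, 242, 261, 293, 316, 316, 300, 297, 300, 298, 301] [29, 17, 1, 0, 3, 5, 6, 9, 9, 8, 8, 8]
```

Both cameras put the remaining gap at about 2 mm.

Emit:
servo_tool:
  rows:
    - [0,0.005,0,0,0]
    - [0,0.01,0,0,0]
    - [0,0.01,0,0,0]
    - [0,0.01,0,0,0]
    - [0,0.01,0,0,0]
    - [0,0.01,0,0,0]

```text
time_s: 22.55
ee_pos: [536.8, -18.2, 32.5]
ee_rot: [-179.9, 0.0, 91.9]
force: [-4.5, -0.2, 1.6]
gripper_width: 13.8
gripper_force: 50.0
```

```bash
python3 gap.py w8 | cut -c1-150
```

```text
[537.01227054 -18.13694845  32.49299952] 91.87585782856212
0 379 384 385 396 [581. 111.] [583.1 113. ] 2.1
6 379 384 384 396 [581.3 108.7] [583.  110.5] 1.7
12 379 383 384 396 [581.1 106.3] [583.3 108. ] 2.2
18 378 382 384 395 [581.  103.9] [583.6 105.5] 2.6
24 378 382 383 392 [581.3 101.5] [583.4 103. ] 2.1
30 377 382 383 389 [581.6  99.1] [583.7 100.5] 2.1
96 373 377 378 383 [582.6  70.7] [584.9  70.9] 2.3
102 372 376 377 386 [582.5  68. ] [584.7  68.1] 2.2
108 372 376 377 386 [582.8  65.2] [585.   65.2] 2.2
114 371 375 376 385 [582.6  62.4] [584.9  62.3] 2.3
120 371 375 376 385 [583.   59.6] [585.2  59.4] 2.2
126 370 374 375 384 [582.8  56.8] [585.   56.4] 2.2
132 370 374 375 384 [583.1  53.9] [585.4  53.5] 2.3
138 369 373 375 383 [583.  51.] [585.7  50.4] 2.7
144 369 373 374 383 [583.3  48.1] [585.6  47.4] 2.3
246 [423, 439, 448, 459, 463, 491, 510, 464, 449, 459, 471, 489] [85, 91, 91, 92, 93, 100, 101, 92, 90, 95, 96, 98]
260 [321, 318, 305, 537, 508, 314, 192, 649, 671, 656, 658, 658] [96, 96, 92, 157, 158, 24, -7, -2, -1, 0, -1, 0]
263 [318, 315, 302, 541, 509, 318, 195, 650, 674, 658, 661, 659] [96, 93, 91, 156, 157, 24, -6, 2, 0, 0, 0, 0]
266 [314, 312, 295, 537, 515, 322, 198, 648, 674, 657, 659, 659] [94, 93, 90, 157, 157, 25, -5, 0, 0, -1, 0, 0]
355 [213, 225, 255, 293, 306, 316, 308, 299, 295, 298, 298, 294] [29, 17, 1, 1, 3, 5, 6, 8, 8, 8, 8, 8]
```

Emit:
servo_tool:
  rows:
    - [0,0.003,0,0,0]
    - [0,0.007,0,0,0]
    - [0,0.007,0,0,0]
    - [0,0.007,0,0,0]
    - [0,0.007,0,0,0]
    - [0,0.007,0,0,0]

```text
time_s: 23.15
ee_pos: [539.2, -18.1, 32.5]
ee_rot: [179.9, 0.0, 91.9]
force: [-1.9, -0.4, -2.8]
gripper_width: 14.1
gripper_force: 50.0
```

```bash
python3 gap.py w9 | cut -c1-150; cp pics/w9.png /tmp/; python3 -c "
from h import *
k=K('wrist')
for v,u0,u1 in ((102,376,386),(132,374,384)): print(p2w('wrist',u1+.5,v,20,k),p2w('wrist',u0,v,27.3,k))"
```

```text
[539.15301291 -18.09357445  32.50125513] 91.8767390254476
0 379 384 385 391 [583.5 111.1] [585.6 113. ] 2.1
6 379 383 384 391 [583.3 108.8] [585.5 110.6] 2.2
12 379 383 384 390 [583.6 106.4] [585.8 108.1] 2.2
18 378 382 383 390 [583.4 104. ] [585.6 105.6] 2.2
24 378 382 383 389 [583.7 101.6] [585.9 103.1] 2.2
30 377 381 382 388 [583.6  99.1] [585.8 100.5] 2.2
96 373 377 378 382 [585.1  70.7] [587.4  71. ] 2.3
102 372 376 377 381 [584.9  68. ] [587.2  68.1] 2.3
108 372 376 377 381 [585.3  65.3] [587.5  65.3] 2.2
114 371 375 376 380 [585.1  62.5] [587.4  62.4] 2.3
120 371 375 376 380 [585.4  59.7] [587.7  59.4] 2.3
126 370 374 375 379 [585.3  56.8] [587.5  56.5] 2.2
132 370 374 375 379 [585.6  54. ] [587.9  53.5] 2.3
138 369 373 375 379 [585.4  51.1] [588.2  50.5] 2.8
144 369 373 374 378 [585.8  48.2] [588.1  47.4] 2.3
246 [423, 442, 449, 457, 463, 495, 510, 465, 451, 462, 472, 488] [86, 91, 92, 93, 93, 101, 101, 93, 91, 95, 97, 97]
260 [321, 318, 303, 547, 422, 114, 645, 673, 658, 659, 658, 653] [96, 96, 94, 163, 66, 9, -3, 0, 0, 0, 0, -2]
263 [320, 314, 305, 549, 427, 108, 646, 675, 659, 661, 660, 652] [97, 94, 93, 162, 66, 11, -3, -1, -1, 0, -1, -1]
266 [318, 308, 298, 546, 423, 219, 646, 672, 658, 659, 659, 653] [94, 94, 89, 162, 66, 2, -2, -1, 0, 0, 0, 0]
355 [216, 257, 272, 302, 315, 315, 301, 299, 296, 302, 304, 297] [17, 2, 0, 3, 4, 7, 8, 7, 7, 7, 7, 6]
[592.2  68.3  20. ] [585.   68.   27.3]
[593.   53.7  20. ] [585.6  54.   27.3]
```

Emit:
servo_tool:
  rows:
    - [0,-0.02,0,0,0]
    - [0,-0.08,0,0,0]
    - [0,-0.16,0,0,0]
    - [0,-0.25,0,0,0]
    - [0,-0.35,-0.1,0,0]
    - [0,-0.43,-0.25,0,0]
    - [0,-0.43,-0.4,0,0]
    - [0,-0.43,-0.52,0,0]
    - [-0.1,-0.43,-0.55,0,0]
    - [-0.25,-0.43,-0.55,0,0]
    - [-0.4,-0.43,-0.55,0,0]
    - [-0.55,-0.43,-0.55,0,0]
    - [-0.7,-0.43,-0.55,0,0]
    - [-0.85,-0.43,-0.55,0,0]
    - [-1,-0.43,-0.55,0,0]
    - [-1,-0.43,-0.55,0,0]

```text
time_s: 24.58
ee_pos: [460.8, -226.0, 143.2]
ee_rot: [179.8, 0.3, 91.7]
force: [1.3, -1.6, -1.5]
gripper_width: 13.6
gripper_force: 50.0
```

Emit:
servo_tool:
  rows:
    - [-0.05,0,0,-0.07,0]
    - [-0.1,0,0,-0.14,0]
    - [-0.15,0,0,-0.21,0]
    - [-0.21,0,0,-0.28,0]
    - [-0.27,0,0,-0.35,0]
    - [-0.33,0,0,-0.42,0]
    - [-0.4,0,0,-0.49,0]
    - [-0.47,0,0,-0.56,0]
    - [-0.54,0,0,-0.63,0]
    - [-0.61,0,0,-0.7,0]
    - [-0.68,0,0,-0.77,0]
    - [-0.75,0,0,-0.84,0]
    - [-0.82,0,0,-0.91,0]
    - [-0.88,0,0,-0.97,0]
    - [-0.9,0,0,-1,0]
    - [-0.9,0,0,-1,0]
    - [-0.9,0,0,-1,0]

```text
time_s: 26.0
ee_pos: [465.4, -400.5, 142.6]
ee_rot: [-180.0, 0.0, -178.2]
force: [0.4, 1.0, -0.8]
gripper_width: 13.8
gripper_force: 50.0
```

```bash
python3 -c "
from h import *
s=state();print(s['ee_pos'],s['ee_rot'],to(461.7,-411.9,14.6))
im,k=grab('top','t10');grab('wrist','w10')
cv2.imwrite('pics/m10.png',cv2.resize(im[170:250,245:395],(800,427),interpolation=cv2.INTER_CUBIC))"
```

```text
[ 465.41410235 -400.50272819  142.6183002 ] [-1.79983244e+02  4.50321579e-02 -1.78215476e+02] [ 0.0208 -0.0562  0.6401]
```

View pics/m10.png

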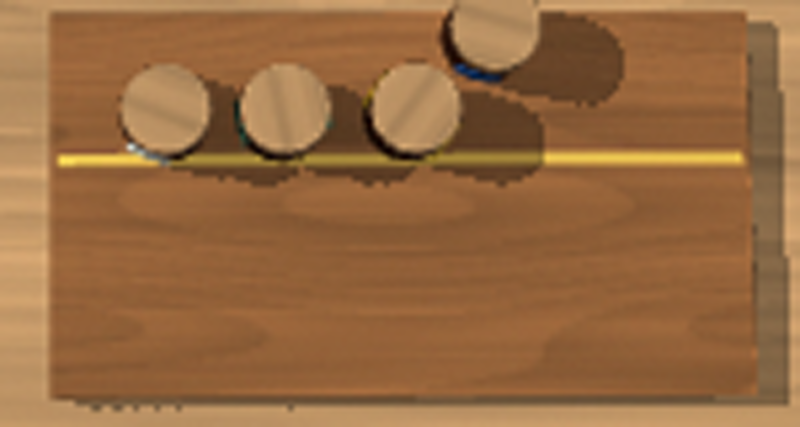

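The three jars stand in a straight row, but jar5 at (493,24) in the crop has been knocked beyond the line. I'll lay the straightedge down, bring jar5 back in front of the line, and push again.

```bash
cat > bd.py <<'E'
from h import *
o=np.array([562.8,-50.2]);r=np.radians(1.87);Rb=np.array([[np.cos(r),np.sin(r)],[-np.sin(r),np.cos(r)]])
def B(u,v,z=66): w=p2w('top',u,v,z)[:2]; return w,(Rb@(w-o)).round(1)
E
python3 -c "
from bd import *
for x,y in [(165,111),(284,111),(414,108),(493,24)]: print(*B(245+x/5.333-.4,170+y/5.333-.4))"
```

```text
[605.6  85.1] [ 47.2 133.8]
[607.4  20. ] [46.9 68.7]
[611.2 -51.1] [48.3 -2.5]
[658.9 -93.7] [ 94.6 -46.6]
```

Emit:
servo_tool:
  rows:
    - [0.02,-0.055,0.1,0,0]
    - [0.02,-0.055,0.25,0,0]
    - [0.02,-0.055,0.4,0,0]
    - [0.02,-0.055,0.52,0,0]
    - [0.02,-0.055,0.59,0,0]
    - [0.02,-0.055,0.625,0,0]
    - [0.02,-0.055,0.635,0,0]
    - [0.02,-0.055,0.642,0,0]
    - [0.02,-0.055,0.642,0,0]
    - [0.02,-0.055,0.642,0,0.35]
    - [0.02,-0.055,0.642,0,0.35]
    - [0.02,-0.055,0.642,0,0.35]
    - [0.02,-0.055,0.642,0,0.35]
    - [0.02,-0.055,0.5,0,0.35]
    - [0.02,-0.055,0.3,0,0.5]
    - [0.02,-0.055,0,0,1]
    - [0.02,-0.055,-0.2,0,1]
    - [0.02,-0.055,-0.2,0,1]

```text
time_s: 27.6
ee_pos: [463.5, -413.7, 189.5]
ee_rot: [-179.6, 0.4, -178.1]
force: [0.4, -0.5, 0.4]
gripper_width: 55.6
gripper_force: 0.0
```

```bash
python3 -c "
from bd import *
for u,v in [(271,127),(311,126)]: print(p2w('top',u,v,156))
# book
print(p2w('top',345,150,18))
im,k=grab('top','t11'); cv2.imwrite('pics/m11.png',cv2.resize(im[110:310,240:460],(660,600)))
print(state()['qpos'].round(0))"
```

```text
[767.5 102.8 156. ]
[773.5  -6.2 156. ]
[ 743.2 -125.    18. ]
[ -43.   23.   86.   -0.   70. -135.]
```

View pics/m11.png

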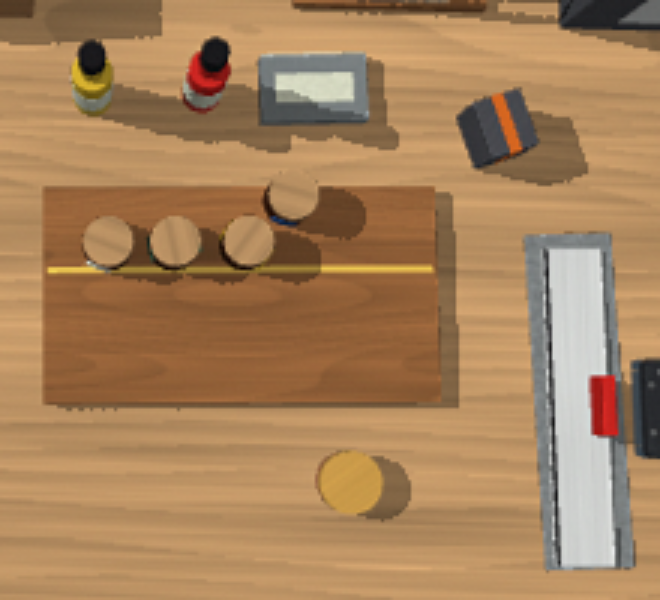

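The straightedge lies on its mat and jar5 stands at the far side of the board at (292,198) in the crop. Next I pick up jar5.

Emit:
servo_tool:
  rows:
    - [-0.08,0.12,0,0,1]
    - [-0.2,0.3,0,0,1]
    - [-0.3,0.46,0,0,1]
    - [-0.4,0.62,0,0,1]
    - [-0.51,0.78,0,0,1]
    - [-0.51,0.78,0,0,1]
    - [-0.51,0.78,0,0,1]

```text
time_s: 28.23
ee_pos: [558.9, -250.8, 182.0]
ee_rot: [180.0, -0.0, -177.9]
force: [-0.1, -0.6, 0.0]
gripper_width: 91.3
gripper_force: 0.0
```

Emit:
servo_tool:
  rows:
    - [-0.1,0.16,0,0,0.85]
    - [-0.2,0.32,0,0,0.85]
    - [-0.3,0.48,0,0,0.85]
    - [-0.4,0.64,0,0,0.85]
    - [-0.51,0.78,0,0,0.85]
    - [-0.51,0.78,0,0,0.85]
    - [-0.51,0.78,0,0,0.85]
    - [-0.51,0.78,0,0,0.85]

```text
time_s: 28.9
ee_pos: [654.4, -94.8, 182.0]
ee_rot: [-180.0, -0.1, -178.2]
force: [0.9, 0.2, -0.3]
gripper_width: 77.8
gripper_force: 0.0
```

```bash
python3 -c "
from h import *
s=state();print(s['ee_pos'],s['ee_rot'],s['gripper_width'],to(658.9,-93.7,31))"
```

```text
[654.41665467 -94.7904972  182.03030053] [-1.79953407e+02 -8.09635411e-02 -1.78177921e+02] 77.77757732122903 [-0.0236  0.0054  0.7551]
```

Emit:
servo_tool:
  rows:
    - [-0.033,-0.01,0.1,0,0.85]
    - [-0.033,-0.01,0.3,0,0.85]
    - [-0.033,-0.01,0.5,0,0.85]
    - [-0.033,-0.01,0.65,0,0.85]
    - [-0.033,-0.01,0.73,0,0.85]
    - [-0.033,-0.01,0.755,0,0.85]
    - [-0.033,-0.01,0.755,0,0.85]
    - [-0.033,-0.01,0.755,0,0]
    - [-0.033,-0.01,0.755,0,0]
    - [-0.033,-0.01,0.755,0,0]
    - [-0.033,-0.01,0.755,0,0]
    - [-0.033,-0.01,0.755,0,0]
    - [-0.033,-0.01,0.755,0,0]
    - [-0.033,-0.01,0.65,0,0]
    - [-0.033,-0.01,0.45,0,0]
    - [-0.033,-0.01,0.25,0,0]
    - [-0.033,-0.01,0.25,0,0]
  force: 20

```text
time_s: 30.32
ee_pos: [666.6, -95.7, 141.3]
ee_rot: [-179.8, 0.9, -178.1]
force: [2.3, -0.3, 0.0]
gripper_width: 49.8
gripper_force: 20.0
```

Emit:
servo_tool:
  rows:
    - [0.1,-0.02,0,0,0]
    - [0.25,-0.05,0,0,0]
    - [0.4,-0.08,0,0,0]
    - [0.55,-0.11,0,0,0]
    - [0.68,-0.137,0,0,0]
    - [0.745,-0.137,0,0,0]
    - [0.745,-0.137,0.1,0,0]
    - [0.745,-0.137,0.25,0,0]
    - [0.745,-0.137,0.38,0,0]
    - [0.745,-0.137,0.46,0,0]
    - [0.745,-0.137,0.51,0,0]
    - [0.745,-0.137,0.535,0,0]
    - [0.745,-0.137,0.545,0,0]
    - [0.745,-0.137,0.545,0,0]
    - [0.745,-0.137,0.545,0,0]

```text
time_s: 31.57
ee_pos: [514.1, -126.7, 25.9]
ee_rot: [180.0, 0.1, -178.1]
force: [-4.2, 3.1, 16.3]
gripper_width: 49.5
gripper_force: 20.0
```

Emit:
servo_tool:
  rows:
    - [0,0,-0.015,0,0]
    - [0,0,-0.02,0,0]
    - [0,0,-0.02,0,0.75]
    - [0,0,-0.02,0,0.75]
    - [0,0,-0.02,0,0.75]
    - [0,0,-0.02,0,0.75]
    - [0,0,-0.02,0,0.75]
    - [0,0,-0.15,0,0.75]
    - [0,0,-0.35,0,0.75]
    - [0,-0.1,-0.6,0,0.75]
    - [0.13,-0.3,-0.7,0,1]
    - [0.2,-0.5,-0.7,0,1]
    - [0.26,-0.7,-0.7,0,1]
    - [0.26,-0.9,-0.7,0,1]
    - [0.26,-1,-0.7,0,1]
    - [0.26,-1,-0.7,0,1]

```text
time_s: 32.9
ee_pos: [468.2, -335.2, 163.6]
ee_rot: [-179.7, 0.1, -178.4]
force: [0.1, 0.6, 0.3]
gripper_width: 91.4
gripper_force: 0.0
```

```bash
python3 -c "
from h import *
s=state();print(s['ee_pos'],s['ee_rot'],to(461.7,-412.5,14.6))
im,k=grab('top','t12')
cv2.imwrite('pics/m12.png',cv2.resize(im[160:310,240:460],(660,450)))"
```

```text
[ 468.22242858 -335.17205046  163.59816723] [-1.79749560e+02  8.80354498e-02 -1.78398874e+02] [ 0.0445 -0.3823  0.7466]
```

View pics/m12.png

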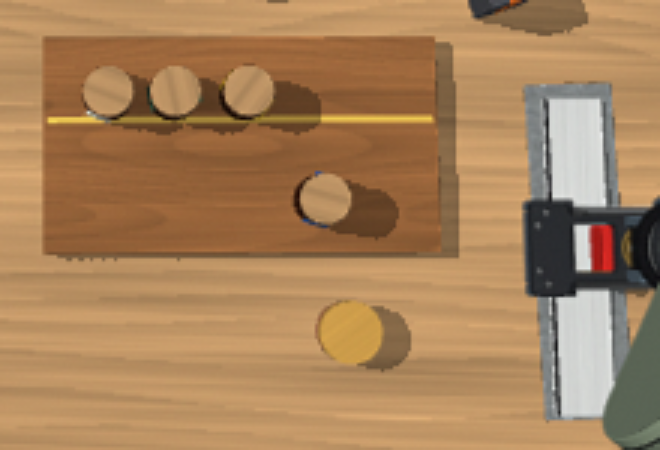

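jar5 is back in front of the line at (325,199) in the crop. Regrasping the straightedge.

Emit:
servo_tool:
  rows:
    - [0.02,-0.15,0,0,0.8]
    - [0.045,-0.3,0,0,0.6]
    - [0.045,-0.38,0.1,0,0.6]
    - [0.045,-0.38,0.3,0,0.6]
    - [0.045,-0.38,0.5,0,0.6]
    - [0.045,-0.38,0.65,0,0.6]
    - [0.045,-0.38,0.72,0,0.6]
    - [0.045,-0.38,0.747,0,0.6]
    - [0.045,-0.38,0.747,0,0.6]
    - [0.045,-0.38,0.747,0,0]
    - [0.045,-0.38,0.747,0,0]
    - [0.045,-0.38,0.747,0,0]
    - [0.045,-0.38,0.747,0,0]
    - [0.045,-0.38,0.747,0,0]
    - [0.045,-0.38,0.747,0,0]
    - [0.045,-0.38,0.747,0,0]
    - [0.045,-0.38,0.747,0,0]
  force: 50

```text
time_s: 34.37
ee_pos: [462.3, -405.9, 14.9]
ee_rot: [-179.9, 0.1, -178.1]
force: [0.1, -1.5, 3.9]
gripper_width: 13.8
gripper_force: 50.0
```

Emit:
servo_tool:
  rows:
    - [0,0,-0.05,0,0]
    - [0,0,-0.15,0,0]
    - [0,0,-0.3,0,0]
    - [0,0,-0.45,0,0]
    - [0,0,-0.6,0,0]
    - [0,0.1,-0.65,0,0]
    - [0,0.25,-0.65,0,0]
    - [0,0.4,-0.65,0,0]
    - [0,0.55,-0.65,0,0]
    - [0,0.7,-0.65,0,0]
    - [0,0.85,-0.65,0,0]
    - [0,0.95,-0.65,0,0]
    - [0,1,-0.65,0,0]
    - [0,1,-0.65,0,0]

```text
time_s: 35.53
ee_pos: [454.7, -203.4, 144.2]
ee_rot: [179.9, -0.1, -178.0]
force: [-0.7, -0.5, -1.2]
gripper_width: 14.0
gripper_force: 50.0
```

Emit:
servo_tool:
  rows:
    - [0,0.05,0,0.05,0]
    - [0,0.1,0,0.1,0]
    - [0,0.16,0,0.17,0]
    - [0,0.22,0,0.24,0]
    - [0,0.28,0,0.31,0]
    - [0,0.35,0,0.38,0]
    - [0,0.42,0,0.45,0]
    - [0,0.49,0,0.52,0]
    - [0,0.56,0,0.59,0]
    - [0,0.63,0,0.66,0]
    - [0,0.7,0,0.73,0]
    - [0,0.76,0,0.8,0]
    - [0,0.82,0,0.87,0]
    - [0,0.87,0,0.93,0]
    - [0,0.9,0,0.97,0]
    - [0,0.9,0,0.9993,0]
    - [0,0.9,0,0.9993,0]
    - [0,0.9,0,0.9993,0]

```text
time_s: 37.03
ee_pos: [449.9, -26.3, 144.1]
ee_rot: [180.0, 0.0, 92.0]
force: [0.1, 0.0, -1.7]
gripper_width: 13.9
gripper_force: 50.0
```

```bash
python3 -c "
from h import *
s=state();print(s['ee_pos'],s['ee_rot'],to(428.8,-22.6,32.6))"
```

```text
[449.86402969 -26.25082405 144.11351703] [1.79999953e+02 2.87831212e-02 9.19686160e+01] [ 0.0221 -0.1046  0.5576]
```

Emit:
servo_tool:
  rows:
    - [0.022,-0.104,0,0.001,0]
    - [0.022,-0.104,0.1,0.001,0]
    - [0.022,-0.104,0.2,0.001,0]
    - [0.022,-0.104,0.3,0.001,0]
    - [0.022,-0.104,0.4,0.001,0]
    - [0.022,-0.104,0.48,0.001,0]
    - [0.022,-0.104,0.53,0.001,0]
    - [0.022,-0.104,0.55,0.001,0]
    - [0.022,-0.104,0.5555,0.001,0]
    - [0.022,-0.104,0.5555,0.001,0]

```text
time_s: 37.87
ee_pos: [429.0, -22.1, 33.2]
ee_rot: [180.0, 0.0, 91.8]
force: [-0.4, 0.3, -0.7]
gripper_width: 14.1
gripper_force: 50.0
```

Emit:
servo_tool:
  rows:
    - [0,0.01,0,0,0]
    - [0,0.03,0,0,0]
    - [0,0.055,0,0,0]
    - [0,0.085,0,0,0]
    - [0,0.115,0,0,0]
    - [0,0.145,0,0,0]
    - [0,0.175,0,0,0]
    - [0,0.205,0,0,0]
    - [0,0.235,0,0,0]
    - [0,0.265,0,0,0]
    - [0,0.295,0,0,0]
    - [0,0.325,0,0,0]
    - [0,0.355,0,0,0]
    - [0,0.385,0,0,0]
    - [0,0.415,0,0,0]
    - [0,0.44,0,0,0]
    - [0,0.46,0,0,0]
    - [0,0.48,0,0,0]
    - [0,0.5,0,0,0]
    - [0,0.51,0,0,0]

```text
time_s: 39.53
ee_pos: [531.1, -18.4, 33.0]
ee_rot: [180.0, 0.0, 91.9]
force: [-0.3, -0.7, -1.9]
gripper_width: 13.7
gripper_force: 50.0
```

```bash
python3 gap.py w13 | cut -c1-120
```

```text
[531.12913571 -18.45781239  33.04215026] 91.863660532334
0 379 385 394 409 [576.  110.9] [581.9 112.9] 5.9
6 379 384 394 408 [575.9 108.5] [582.3 110.5] 6.4
12 378 384 393 407 [576.2 106.2] [582.1 108. ] 5.9
18 378 383 393 407 [576.  103.8] [582.4 105.5] 6.4
24 377 383 392 406 [576.3 101.3] [582.3 103. ] 6.0
30 377 382 392 405 [576.2  98.9] [582.6 100.4] 6.4
36 376 382 391 402 [576.5  96.4] [582.5  97.8] 6.0
42 376 381 391 399 [576.3  93.9] [582.8  95.3] 6.5
48 375 381 390 397 [576.6  91.4] [582.7  92.6] 6.1
54 375 380 390 395 [576.5  88.9] [583.  90.] 6.5
60 374 380 389 393 [576.8  86.3] [582.9  87.3] 6.1
66 374 379 389 393 [576.6  83.7] [583.2  84.6] 6.6
72 374 379 389 393 [576.9  81.1] [583.5  81.9] 6.6
78 373 378 388 393 [576.8  78.5] [583.4  79.2] 6.6
84 373 378 388 395 [577.1  75.8] [583.7  76.4] 6.6
90 372 377 387 397 [576.9  73.1] [583.6  73.6] 6.7
96 372 377 387 398 [577.2  70.4] [584.   70.8] 6.8
102 371 377 386 398 [577.5  67.7] [583.8  67.9] 6.3
108 371 377 386 397 [577.9  64.9] [584.2  65.1] 6.3
114 370 376 385 397 [577.7  62.1] [584.   62.1] 6.3
120 370 376 385 396 [578.   59.3] [584.4  59.2] 6.4
126 369 375 384 395 [577.9  56.5] [584.2  56.2] 6.3
132 369 374 384 395 [577.7  53.6] [584.6  53.3] 6.9
138 369 374 383 394 [578.1  50.7] [584.5  50.2] 6.4
144 368 373 383 394 [577.9  47.7] [584.8  47.2] 6.9
246 [421, 438, 452, 457, 461, 490, 507, 463, 449, 464, 466, 489] [85, 90, 92, 93, 94, 101, 103, 93, 90, 94, 97, 98]
260 [321, 314, 306, 540, 506, 337, 280, 102, 339, 655, 670, 658] [96, 95, 92, 155, 152, 103, 76, 18, -4, -1, 0, 0]
263 [321, 313, 302, 539, 509, 338, 275, 104, 342, 655, 670, 659] [96, 94, 91, 155, 151, 103, 77, 18, -6, 1, 0, 0]
266 [314, 310, 294, 537, 515, 334, 276, 104, 343, 651, 671, 659] [94, 93, 89, 155, 151, 104, 75, 18, -5, 0, -1, -1]
355 [215, 210, 246, 265, 258, 293, 312, 314, 298, 294, 296, 298] [28, 29, 26, 25, 3, 1, 6, 7, 7, 8, 6, 7]
```

Emit:
servo_tool:
  rows:
    - [0,0.01,0,0,0]
    - [0,0.02,0,0,0]
    - [0,0.03,0,0,0]
    - [0,0.035,0,0,0]
    - [0,0.036,0,0,0]
    - [0,0.036,0,0,0]
    - [0,0.036,0,0,0]
    - [0,0.036,0,0,0]

```text
time_s: 40.3
ee_pos: [537.8, -18.2, 33.1]
ee_rot: [180.0, 0.0, 91.9]
force: [0.0, -0.2, -1.2]
gripper_width: 14.0
gripper_force: 50.0
```

```bash
python3 gap.py w14 | sed -n '1p;14,40p'| cut -c1-120
```

```text
[537.76644009 -18.22737901  33.09585394] 91.85553688164099
120 370 374 376 382 [583.8  59.5] [586.5  59.3] 2.7
126 370 374 375 382 [584.1  56.7] [586.4  56.3] 2.3
132 369 373 375 381 [583.9  53.8] [586.7  53.3] 2.8
138 369 373 374 381 [584.3  50.9] [586.5  50.3] 2.2
144 369 372 374 380 [584.1  47.9] [586.9  47.2] 2.8
246 [420, 441, 453, 453, 459, 491, 509, 461, 450, 462, 469, 490] [85, 90, 91, 92, 94, 100, 102, 92, 91, 93, 97, 97]
260 [320, 318, 305, 535, 597, 212, 479, 658, 665, 658, 660, 655] [97, 96, 92, 158, 126, 49, -7, -1, 0, 0, -1, 0]
263 [320, 309, 301, 534, 599, 212, 482, 664, 667, 655, 663, 658] [97, 94, 91, 159, 125, 49, -7, -2, 0, 0, -1, 0]
266 [314, 309, 293, 534, 597, 214, 479, 660, 668, 657, 658, 655] [94, 93, 90, 159, 124, 50, -8, -1, 0, -1, 0, 0]
355 [226, 254, 296, 307, 314, 312, 299, 300, 300, 301, 297, 295] [15, 2, 1, 2, 4, 5, 7, 6, 7, 6, 6, 7]
```

Emit:
servo_tool:
  rows:
    - [0,-0.02,0,0,0]
    - [0,-0.08,0,0,0]
    - [0,-0.16,0,0,0]
    - [0,-0.25,0,0,0]
    - [0,-0.35,-0.1,0,0]
    - [0,-0.43,-0.25,0,0]
    - [0,-0.43,-0.4,0,0]
    - [0,-0.43,-0.52,0,0]
    - [-0.1,-0.43,-0.55,0,0]
    - [-0.25,-0.43,-0.55,0,0]
    - [-0.4,-0.43,-0.55,0,0]
    - [-0.55,-0.43,-0.55,0,0]
    - [-0.7,-0.43,-0.55,0,0]
    - [-0.85,-0.43,-0.55,0,0]
    - [-1,-0.43,-0.55,0,0]
    - [-1,-0.43,-0.55,0,0]

```text
time_s: 41.73
ee_pos: [458.6, -225.6, 143.2]
ee_rot: [179.9, 0.2, 91.6]
force: [0.0, -0.3, -1.3]
gripper_width: 13.8
gripper_force: 50.0
```

Emit:
servo_tool:
  rows:
    - [-0.05,0,0,-0.07,0]
    - [-0.1,0,0,-0.14,0]
    - [-0.15,0,0,-0.21,0]
    - [-0.21,0,0,-0.28,0]
    - [-0.27,0,0,-0.35,0]
    - [-0.33,0,0,-0.42,0]
    - [-0.4,0,0,-0.49,0]
    - [-0.47,0,0,-0.56,0]
    - [-0.54,0,0,-0.63,0]
    - [-0.61,0,0,-0.7,0]
    - [-0.68,0,0,-0.77,0]
    - [-0.75,0,0,-0.84,0]
    - [-0.82,0,0,-0.91,0]
    - [-0.88,0,0,-0.97,0]
    - [-0.9,0,0,-1,0]
    - [-0.9,0,0,-1,0]
    - [-0.9,0,0,-1,0]
    - [-0.9,0,0,-1,0]

```text
time_s: 43.23
ee_pos: [463.8, -399.9, 142.9]
ee_rot: [180.0, -0.0, -178.2]
force: [-0.2, -0.8, -1.5]
gripper_width: 13.5
gripper_force: 50.0
```

```bash
python3 -c "
from bd import *
s=state();print(s['ee_pos'],s['ee_rot'],to(462.5,-411.5,14.8))
im,k=grab('top','t15')
# tool mat grey corner fit & ruler white
hsv=cv2.cvtColor(im,cv2.COLOR_BGR2HSV)
m=((hsv[...,1]<110)&(hsv[...,2]>60)&(hsv[...,2]<190)).astype(np.uint8); 
# jar lids: 
g=cv2.cvtColor(im,cv2.COLOR_BGR2GRAY)[165:230,245:395]; g=cv2.resize(g,None,fx=5,fy=5,interpolation=cv2.INTER_CUBIC)
c=cv2.HoughCircles(g,cv2.HOUGH_GRADIENT,1.2,60,param1=80,param2=18,minRadius=38,maxRadius=50)
for x,y,r in (c[0] if c is not None else []): print((x,y,r),*B(245+x/5-.4,165+y/5-.4))"
```

```text
[ 463.77686691 -399.88770894  142.88097845] [ 1.79959331e+02 -2.41082396e-02 -1.78195793e+02] [ 0.0079 -0.0583  0.6404]
(np.float32(264.6), np.float32(130.20001), np.float32(45.32)) [606.8  21. ] [46.3 69.7]
(np.float32(511.80002), np.float32(126.600006), np.float32(41.36)) [ 613.  -123.3] [ 47.8 -74.7]
(np.float32(390.6), np.float32(125.4), np.float32(41.36)) [611.7 -52.5] [48.8 -3.9]
(np.float32(153.0), np.float32(126.600006), np.float32(42.56)) [607.   86.1] [ 48.6 134.8]
```

Straightness confirmed numerically: all four jars are at board x ≈ 46–49 (ideal 47). Laying the straightedge back.

Emit:
servo_tool:
  rows:
    - [0.008,-0.058,0.1,0,0]
    - [0.008,-0.058,0.25,0,0]
    - [0.008,-0.058,0.4,0,0]
    - [0.008,-0.058,0.52,0,0]
    - [0.008,-0.058,0.59,0,0]
    - [0.008,-0.058,0.625,0,0]
    - [0.008,-0.058,0.635,0,0]
    - [0.008,-0.058,0.642,0,0]
    - [0.008,-0.058,0.642,0,0]
    - [0.008,-0.058,0.642,0,0.35]
    - [0.008,-0.058,0.642,0,0.35]
    - [0.008,-0.058,0.642,0,0.35]
    - [0.008,-0.058,0.642,0,0.35]
    - [0.008,-0.058,0.5,0,0.35]
    - [0.008,-0.058,0.3,0,0.5]
    - [0.008,-0.058,0,0,1]
    - [0.008,-0.058,-0.2,0,1]
    - [0.008,-0.058,-0.3,0,1]

```text
time_s: 44.78
ee_pos: [462.8, -412.6, 206.3]
ee_rot: [-179.9, 0.1, -178.2]
force: [0.6, -0.2, -0.4]
gripper_width: 55.8
gripper_force: 0.0
```

Emit:
servo_tool:
  rows:
    - [0,1,0,0.5,1]
    - [0,1,0,0.6,1]
    - [0,1,0,0.82,1]
    - [0,1,0,0.82,1]
    - [0,1,0,0.82,1]
    - [0,1,0,0.82,1]
    - [0,1,0,0.82,1]
    - [0,1,0,0.82,1]
    - [0,1,0,0.82,1]
    - [0,1,0,0.82,1]
    - [0,1,0,0.82,1]
    - [0,1,0,0.82,1]

```text
time_s: 45.78
ee_pos: [456.2, -212.5, 203.3]
ee_rot: [180.0, 0.0, 108.0]
force: [0.7, 0.2, 0.0]
gripper_width: 91.3
gripper_force: 0.0
```

```bash
python3 -c "
from h import *
s=state();print(s['ee_pos'],s['ee_rot'])
im,k=grab('top','t16'); im=im.astype(int)
# ruler/mat rows: column profile across at several rows
for v in (200,215,280,290):
    r=im[v,405:460]; w=[405+i for i in range(55) if r[i].min()>165]; gr=[405+i for i in range(55) if r[i].max()-r[i].min()<45 and r[i].max()<185 and r[i].max()>70]
    print(v,w[0],w[-1],gr[0],gr[-1],p2w('top',w[0],v,9)[:2],p2w('top',w[-1]+1,v,9)[:2],'mat',p2w('top',gr[0],v,3)[:2],p2w('top',gr[-1]+1,v,3)[:2])
"
```

```text
[ 456.242919   -212.48028185  203.31351763] [1.79978184e+02 2.60671168e-02 1.08014818e+02]
200 423 440 415 444 [ 596.6 -367.4] [ 598.1 -422.6] mat [ 596.6 -345. ] [ 599.2 -437.5]
215 421 426 416 444 [ 550.3 -360.9] [ 550.9 -379.3] mat [ 550.4 -347.9] [ 552.9 -436.9]
280 437 443 405 449 [ 355.8 -407.8] [ 356.4 -428.9] mat [ 352.6 -313.6] [ 356.4 -449.7]
290 427 444 405 450 [ 325.4 -377.5] [ 326.9 -431.6] mat [ 322.9 -313.5] [ 326.8 -452.3]
```

Emit:
servo_tool:
  rows:
    - [0.75,0.26,0,0,1]
    - [0.75,0.26,0,0,1]
    - [0.75,0.26,0,0,1]
    - [0.75,0.26,0,0,1]
    - [0.75,0.26,0,0,1]

```text
time_s: 46.25
ee_pos: [458.8, -49.0, 203.3]
ee_rot: [179.9, -0.1, 108.4]
force: [-0.1, -0.4, -0.0]
gripper_width: 91.4
gripper_force: 0.0
```

Emit:
servo_tool:
  rows:
    - [0.75,0.26,0,0,1]
    - [0.75,0.26,0,0,1]
    - [0.75,0.26,0,0,1]
    - [0.75,0.26,0,0,1]
    - [0.75,0.26,0,0,1]

```text
time_s: 46.67
ee_pos: [462.5, 109.4, 203.2]
ee_rot: [179.9, -0.1, 108.4]
force: [0.2, -0.7, 0.4]
gripper_width: 91.2
gripper_force: 0.0
```

Emit:
servo_tool:
  rows:
    - [0.5,0.26,0,-0.016,1]
    - [0.5,0.26,0,0.016,1]
    - [0.5,0.26,0,0.016,1]
    - [0.5,0.26,0,0.016,1]
    - [0.5,0.26,0,0.016,1]

```text
time_s: 47.08
ee_pos: [481.0, 216.2, 202.6]
ee_rot: [-180.0, 0.1, 106.8]
force: [0.2, -0.7, -0.4]
gripper_width: 91.5
gripper_force: 0.0
```

```bash
cat > sg.py <<'E'
from h import *
def signmeas(n,name,zt=21,white=False):
    im,k=grab(n,name); hsv=cv2.cvtColor(im,cv2.COLOR_BGR2HSV)
    gm=cv2.inRange(hsv,(60,60,30),(90,255,200)); 
    cnt=max(cv2.findContours(gm,0,2)[0],key=cv2.contourArea); hull=cv2.convexHull(cnt)
    inside=np.zeros_like(gm); cv2.fillPoly(inside,[hull],255)
    W=np.array([p2w(n,*p[0],3,k)[:2] for p in hull.astype(float)],np.float32)
    print(n,'mat',[np.round(x,1) for x in cv2.minAreaRect(W)])
    b=im.astype(int); s=(b[...,2]-b[...,1]>10)&(b[...,2]>b[...,0]+12)&(b.sum(2)>100) if not white else (b.min(2)>130)
    m=(s&(inside>0)).astype(np.uint8)
    c2=max(cv2.findContours(m,0,2)[0],key=cv2.contourArea)
    W=np.array([p2w(n,*p[0],zt,k)[:2] for p in c2.astype(float)],np.float32)
    print('sign',[np.round(x,1) for x in cv2.minAreaRect(W)],cv2.boxPoints(cv2.minAreaRect(W)).round(0).tolist())
E
python3 -c "
from sg import *
print(state()['ee_pos'],state()['ee_rot'])
signmeas('wrist','w17'); signmeas('top','t17')"
```

```text
[481.00902631 216.19713565 202.63292149] [-1.79961540e+02  5.69695040e-02  1.06778452e+02]
wrist mat [array([480.2, 306.9]), array([117.1, 116.9]), np.float64(85.3)]
sign [array([467.6, 309.2]), array([48. , 74.5]), np.float64(16.3)] [[434.0, 338.0], [455.0, 267.0], [501.0, 280.0], [480.0, 352.0]]
top mat [array([ 349.6, -731.8]), array([65.3, 87.8]), np.float64(33.8)]
sign [array([ 370.7, -689.3]), array([0., 0.]), np.float64(0.0)] [[371.0, -689.0], [371.0, -689.0], [371.0, -689.0], [371.0, -689.0]]
```

Emit:
servo_tool:
  rows:
    - [0.2,0.067,0,0.002,1]
    - [0.4,0.067,0,0.002,1]
    - [0.6,0.067,0.1,0.002,1]
    - [0.677,0.067,0.25,0.002,1]
    - [0.677,0.067,0.45,0.002,1]
    - [0.677,0.067,0.65,0.002,1]
    - [0.677,0.067,0.8,0.002,1]
    - [0.677,0.067,0.9,0.002,1]
    - [0.677,0.067,0.95,0.002,1]
    - [0.677,0.067,0.975,0.002,1]
    - [0.677,0.067,0.975,0.002,1]
    - [0.677,0.067,0.975,0.002,1]

```text
time_s: 48.18
ee_pos: [456.0, 349.7, 9.3]
ee_rot: [179.9, -0.0, 106.4]
force: [0.1, -0.2, -0.1]
gripper_width: 91.6
gripper_force: 0.0
```

```bash
python3 -c "
from h import *
s=state();print(s['ee_pos'],s['ee_rot'])"
```

```text
[455.96791952 349.73456388   9.28839218] [ 1.79868234e+02 -3.93656855e-02  1.06386828e+02]
```

Emit:
servo_tool:
  rows:
    - [0,0,0.017,0,1]
    - [0,0,0.017,0,0.65]
    - [0,0,0.017,0,0.6]
    - [0,0,0.017,0,0]
    - [0,0,0.017,0,0]
    - [0,0,0.017,0,0]
    - [0,0,0.017,0,0]
    - [0,0,0.017,0,0]
    - [0,0,0.017,0,0]
  force: 3

```text
time_s: 48.93
ee_pos: [454.8, 349.7, 4.6]
ee_rot: [180.0, 0.0, 106.4]
force: [-0.6, 1.1, 1.0]
gripper_width: 50.1
gripper_force: 3.0
```

Emit:
servo_tool:
  rows:
    - [0,0,-0.05,0,0]
    - [0,0,-0.1,0,0]
    - [0,0,-0.15,0,0]
    - [0,0,-0.2,0,0]
    - [0,0,-0.25,0,0]
    - [0,0,-0.3,0,0]
    - [0,0,-0.35,0,0]
    - [0,0,-0.4,0,0]
    - [0,0,-0.45,0,0]
    - [0,0,-0.5,0,0]
    - [0,0,-0.5,0,0]
    - [0,0,-0.5,0,0]
    - [0,0,-0.5,0,0]

```text
time_s: 50.02
ee_pos: [454.5, 349.5, 104.2]
ee_rot: [-180.0, 0.0, 106.4]
force: [0.6, -0.2, 0.3]
gripper_width: 50.1
gripper_force: 3.0
```

```bash
python3 -c "
from h import *
s=state();print(s['ee_pos'],s['force'],s['gripper_width'])
im,_=grab('wrist','w18'); im2,k=grab('scene','s18'); print(w2p('scene',s['ee_pos']))
cv2.imwrite('pics/m18.png',np.hstack([cv2.resize(im,(400,300)),cv2.resize(im2[170:320,290:490],(400,300))]))"
```

```text
[454.50152407 349.46440408 104.20382851] [ 0.57963283 -0.24511918  0.31967554] 50.054808304512484
[389.4 230.4]
```

View pics/m18.png

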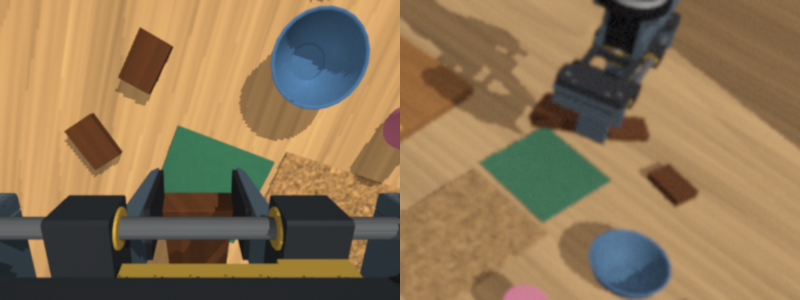

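The sign is held by its end but stays nearly level in the pads (far end at (548,110) in the right crop). I'll shake it vertically so that it swings down in the light grip.

Emit:
servo_tool:
  rows:
    - [0,0,-0.08,0,0]
    - [0,0,0.02,0,0]
    - [0,0,-0.08,0,0]
    - [0,0,0.02,0,0]
    - [0,0,-0.08,0,0]
    - [0,0,0.02,0,0]
    - [0,0,-0.08,0,0]
    - [0,0,0.02,0,0]
    - [0,0,-0.08,0,0]
    - [0,0,0.02,0,0]
    - [0,0,-0.08,0,0]
    - [0,0,0.02,0,0]
    - [0,0,0,0,0]
    - [0,0,0,0,0]

```text
time_s: 51.28
ee_pos: [454.1, 349.2, 103.9]
ee_rot: [-179.8, 0.1, 106.4]
force: [0.1, -0.2, -0.3]
gripper_width: 50.1
gripper_force: 3.0
```

```bash
cat > blob.py <<'E'
from h import *
import sys
im,k=grab('wrist',sys.argv[1]); a=cv2.imread('pics/w18.png').astype(int) if len(sys.argv)<3 else cv2.imread(sys.argv[2]).astype(int)
b=im.astype(int)
# dark-brown pixels in the slot between fingers
def f(b):
    m=((b[...,2]-b[...,0]>18)&(b.sum(2)<260)&(b.sum(2)>70)); m[:,:210]=0;m[:,345:]=0;m[:262]=0
    v,u=np.nonzero(m); return m.sum(),[(r,int(m[r].sum())) for r in range(264,376,8)]
print(f(a));print(f(b)); print('diff',np.abs(a-b)[262:372,215:345].mean().round(2)); print(state()['gripper_width'],state()['torque'].round(3))
E
python3 blob.py w19
```

```text
(np.int64(6444), [(264, 0), (272, 93), (280, 96), (288, 99), (296, 100), (304, 0), (312, 0), (320, 0), (328, 0), (336, 91), (344, 89), (352, 88), (360, 86), (368, 79)])
(np.int64(3469), [(264, 1), (272, 97), (280, 97), (288, 97), (296, 96), (304, 0), (312, 0), (320, 0), (328, 0), (336, 2), (344, 2), (352, 3), (360, 3), (368, 0)])
diff 28.66
49.83170527566848 [ 0.028 -0.124  0.052]
```

Emit:
servo_tool:
  rows:
    - [0,0,-0.08,0,0]
    - [0,0,0.02,0,0]
    - [0,0,-0.08,0,0]
    - [0,0,0.02,0,0]
    - [0,0,-0.08,0,0]
    - [0,0,0.02,0,0]
    - [0,0,-0.08,0,0]
    - [0,0,0.02,0,0]
    - [0,0,-0.08,0,0]
    - [0,0,0.02,0,0]
    - [0,0,0,0,0]
    - [0,0,0,0,0]
    - [0,0,0,0,0]
    - [0,0,0,0,0]

```text
time_s: 52.5
ee_pos: [455.0, 349.9, 105.2]
ee_rot: [180.0, -0.0, 106.4]
force: [-0.4, -0.2, -1.2]
gripper_width: 49.9
gripper_force: 3.0
```

```bash
python3 blob.py w20 pics/w19.png; python3 -c "
from h import *
im,k=grab('scene','s20')
p=np.array(state()['ee_pos']); a=np.array([-.281,.960,0]); 
print([w2p('scene',p+d,k).tolist() for d in ([0,0,7],[0,0,-60],-66*a+[0,0,7])])
b=im.astype(int); m=((b[...,2]-b[...,0]>18)&(b.sum(2)<230)); 
sub=m[205:275,345:420]; print('\n'.join(''.join('#' if x else '.' for x in r[::1]) for r in sub[::2]))"
```

```text
(np.int64(3469), [(264, 1), (272, 97), (280, 97), (288, 97), (296, 96), (304, 0), (312, 0), (320, 0), (328, 0), (336, 2), (344, 2), (352, 3), (360, 3), (368, 0)])
(np.int64(3448), [(264, 1), (272, 97), (280, 96), (288, 95), (296, 95), (304, 0), (312, 0), (320, 0), (328, 0), (336, 2), (344, 3), (352, 3), (360, 3), (368, 0)])
diff 2.37
50.38042117252551 [-0.027 -0.151 -0.017]
[[390.1, 228.2], [384.7, 247.8], [364.2, 217.3]]
...........................................................................
...........................................................................
.......................#...................................#...............
..........................................................#................
...........................................................................
...........................................................................
...............................................................#...........
...........................................................#.##............
..........................................................#.......
[... 1285 characters left out ...]
.............###
.....................................................................######
.....................................................................######
.......................................................................####
.........................................................................##
...........................................................................
...........................................................................
...........................................................................
...........................................................................
...........................................................................
```

The blob test shows the sign now hangs nearly vertically. I'll lower it to stand on its end on the mat.

Emit:
servo_tool:
  rows:
    - [0.02,0.03,0,0,0]
    - [0.045,0.056,0,0,0]
    - [0.045,0.056,0.03,0,0]
    - [0.045,0.056,0.07,0,0]
    - [0.045,0.056,0.11,0,0]
    - [0.045,0.056,0.14,0,0]
    - [0.045,0.056,0.16,0,0]
    - [0.045,0.056,0.16,0,0]
    - [0.045,0.056,0.16,0,0]

```text
time_s: 53.35
ee_pos: [462.8, 361.3, 72.2]
ee_rot: [-180.0, 0.0, 106.4]
force: [-0.2, -0.0, -1.1]
gripper_width: 49.9
gripper_force: 3.0
```

Emit:
servo_tool:
  rows:
    - [0,0,0.005,0,0]
    - [0,0,0.01,0,0]
    - [0,0,0.015,0,0]
    - [0,0,0.02,0,0]
    - [0,0,0.02,0,0]

```text
time_s: 53.77
ee_pos: [463.4, 361.8, 69.3]
ee_rot: [179.9, -0.0, 106.4]
force: [-0.2, 0.5, 4.2]
gripper_width: 50.2
gripper_force: 3.0
```

Emit:
servo_tool:
  rows:
    - [0,0,0.005,0,0]
    - [0,0,0.01,0,0]
    - [0,0,0.015,0,0]
    - [0,0,0.015,0,0]

```text
time_s: 54.1
ee_pos: [463.3, 361.7, 65.6]
ee_rot: [180.0, -0.0, 106.4]
force: [1.6, -0.1, 3.6]
gripper_width: 49.8
gripper_force: 3.0
```

```bash
python3 -c "
from h import *
im,k=grab('scene','s21')
p=np.array(state()['ee_pos']); a=np.array([-.281,.960,0]); b2=np.array([.96,.281,0])
F=p-20*a; F[2]=3
pr=lambda q:w2p('scene',q,k).round(0).tolist()
print('side expected', [pr(F+25*b2+d*a+[0,0,z]) for d in (0,18) for z in (0,60)])
b=im.astype(int); m=((b[...,2]-b[...,0]>18)&(b.sum(2)<240)); 
sub=m[225:290,345:425]; print('\n'.join(''.join('#' if x else '.' for x in r[::1]) for r in sub[::2]))"
```

```text
side expected [[372.0, 266.0], [376.0, 250.0], [378.0, 270.0], [383.0, 253.0]]
................................................................................
......................#.........................................................
.....................#.........................................#................
...............................................................####.............
................###............................................#####............
............#.................................................######............
..........................................................#..########...........
.........................................................#.#########............
................................................................................
................................................................................
................................................................................
................................................................................
.................................................
[... 951 characters left out ...]
....................................................
................................................................................
................................................................................
................................................................................
................................................................................
................................................................................
................................................................................
................................................................................
................................................................................
```

Emit:
servo_tool:
  rows:
    - [-0.005,0,0,0,0]
    - [-0.01,0,0,0,0]
    - [-0.015,0,0,0,0]
    - [-0.015,0,-0.005,0,0]
    - [-0.015,0,-0.005,0,0.58]
    - [-0.015,0,-0.005,0,0.6]
    - [-0.015,0,-0.005,0,0.6]
    - [-0.015,0,-0.005,0,0.6]
    - [-0.015,0,-0.005,0,0.6]

```text
time_s: 54.9
ee_pos: [463.7, 358.5, 66.4]
ee_rot: [-180.0, 0.0, 106.4]
force: [0.3, 0.2, 0.5]
gripper_width: 55.0
gripper_force: 0.0
```

```bash
python3 -c "
from h import *
im,k=grab('scene','s22')
s=state();print(s['ee_pos'],s['force'],s['gripper_width'])
b=im.astype(int); m=((b[...,2]-b[...,0]>18)&(b.sum(2)<240)); 
sub=m[248:280,360:395]; print('\n'.join(''.join('#' if x else '.' for x in r[::1]) for r in sub))
im,k=grab('wrist','w22');b=im.astype(int)
m=((b[...,2]-b[...,0]>18)&(b.sum(2)<260)&(b.sum(2)>70));print([(r,int(m[r,210:345].sum())) for r in range(230,376,6)])"
```

```text
[463.725916   358.57661258  66.47262462] [-0.474196    0.33552669  0.58704969] 54.77207650318126
.............##....................
.............##....................
.............#.....................
.............#.....................
............###....................
............####...................
............######.................
............#######................
...........#######.................
...........#######.................
...........######..................
...........######..................
...........######..................
..........#######..................
..........#######..................
..........######...................
..........######...................
..........######...................
...........#####...................
.............###...................
...................................
...................................
...................................
...................................
...................................
...................................
...................................
...................................
...................................
...................................
...................................
...................................
[(230, 0), (236, 0), (242, 2), (248, 12), (254, 44), (260, 16), (266, 2), (272, 2), (278, 2), (284, 97), (290, 97), (296, 96), (302, 96), (308, 0), (314, 0), (320, 0), (326, 0), (332, 0), (338, 0), (344, 6), (350, 4), (356, 4), (362, 0), (368, 0), (374, 0)]
```

```bash
python3 -c "
from h import *
b=cv2.imread('pics/w22.png').astype(int); m=((b[...,2]-b[...,0]>18)&(b.sum(2)<260)&(b.sum(2)>70))
rows=[r for r in range(270,312) if m[r,210:345].sum()>60]; print(rows[0],rows[-1])
c=[np.nonzero(m[r,210:345])[0]+210 for r in (290,300)];print([(x.min(),x.max()) for x in c])
q=p2w('wrist',np.mean(c[0]),rows[0]-.5,79); p=state()['ee_pos']; a=np.array([-.2823,.9593]); 
print(q,'top +a edge rel TCP along a',(q[:2]-p[:2])@a, 'perp',(q[:2]-p[:2])@np.array([.9593,.2823]))
f=p2w('scene',370,266,3); print(f,(f[:2]-p[:2])@a,(f[:2]-p[:2])@np.array([.9593,.2823]))
v=[p2w('scene',377,264,3)]; print((v[0][:2]-p[:2])@a)
"
```

```text
284 303
[(np.int64(226), np.int64(322)), (np.int64(227), np.int64(322))]
[464.5 355.7  79. ] top +a edge rel TCP along a -2.9726521027558213 perp -0.10821572223261434
[494.8 346.    3. ] -20.831552102755815 26.220264277767402
-9.085762102755803
```

The sign stands freely on its end. I'll shift the pads to grip only its upper edge on the other side.

Emit:
servo_tool:
  rows:
    - [-0.03,0,0,0,0.6]
    - [-0.06,0,0,0,0.6]
    - [-0.09,0,0,0,0.6]
    - [-0.115,0,0,0,0.6]
    - [-0.115,0,0,0,0.6]
    - [-0.115,0,0,0,0.56]
    - [-0.115,0,0,0,0]
    - [-0.115,0,0,0,0]
    - [-0.115,0,0,0,0]
    - [-0.115,0,0,0,0]
    - [-0.115,0,0,0,0]
  force: 3

```text
time_s: 55.92
ee_pos: [470.3, 336.7, 66.6]
ee_rot: [180.0, 0.0, 106.4]
force: [0.1, 0.3, 0.5]
gripper_width: 49.8
gripper_force: 3.0
```

Emit:
servo_tool:
  rows:
    - [0,0,0.005,0,0]
    - [-0.02,0,0.005,0,0]
    - [-0.04,0,0.005,0,0]
    - [-0.062,0,0.005,0,0]
    - [-0.083,0,0.007,0,0]
    - [-0.104,0,0.01,0,0]
    - [-0.124,0,0.013,0,0]
    - [-0.144,0,0.018,0,0]
    - [-0.164,0,0.025,0,0]
    - [-0.183,0,0.031,0,0]
    - [-0.183,0,0.031,0,0]

```text
time_s: 56.83
ee_pos: [481.0, 300.6, 60.1]
ee_rot: [-180.0, 0.0, 106.4]
force: [0.1, 1.0, -0.2]
gripper_width: 49.8
gripper_force: 3.0
```

```bash
python3 -c "
from h import *
im,k=grab('scene','s23');w,_=grab('wrist','w23')
s=state();print(s['ee_pos'],s['force'],s['gripper_width'])
b=im.astype(int); m=((b[...,2]-b[...,0]>18)&(b.sum(2)<240)); 
sub=m[236:280,340:395]; print('\n'.join(''.join('#' if x else '.' for x in r[::1]) for r in sub[::2]))
F=np.array([469.6,338.4,3]);a=np.array([-.2823,.9593,0]);c=np.array([.9593,.2823,0]);t=np.radians(30);u=-a*np.sin(t)+np.array([0,0,np.cos(t)])
print([w2p('scene',F+25*c+u*l,k).round(0).tolist() for l in (0,50)])"
```

```text
[480.70913297 301.20144086  60.20320234] [ 0.05638462 -0.69237076 -0.0176356 ] 50.15368140064748
............#........................................##
.....................................................##
.......................................................
.....#.................................................
.......................................................
.......................................................
..........................#............................
.......................#####...........................
.......................######..........................
........................######.........................
.........................#####.........................
..........................#####........................
...........................#####.......................
...........................######......................
............................######.....................
.......................................................
.......................................................
.......................................................
.......................................................
.......................................................
.......................................................
.......................................................
[[370.0, 266.0], [364.0, 250.0]]
```

Tilt about 30°, with the foot in place as predicted. Continuing the arc down to flat.

Emit:
servo_tool:
  rows:
    - [-0.019,0,0.009,0,0]
    - [-0.037,0,0.018,0,0]
    - [-0.055,0,0.029,0,0]
    - [-0.072,0,0.041,0,0]
    - [-0.088,0,0.053,0,0]
    - [-0.104,0,0.066,0,0]
    - [-0.119,0,0.08,0,0]
    - [-0.133,0,0.095,0,0]
    - [-0.146,0,0.111,0,0]
    - [-0.158,0,0.128,0,0]
    - [-0.169,0,0.145,0,0]
    - [-0.179,0,0.162,0,0]
    - [-0.188,0,0.181,0,0]
    - [-0.196,0,0.2,0,0]
    - [-0.2025,0,0.219,0,0]
    - [-0.208,0,0.239,0,0]
    - [-0.212,0,0.258,0,0]
    - [-0.216,0,0.274,0,0]
    - [-0.216,0,0.276,0,0]

```text
time_s: 58.52
ee_pos: [492.7, 259.8, 4.5]
ee_rot: [-179.9, 0.0, 106.4]
force: [-0.3, -1.0, 0.0]
gripper_width: 50.1
gripper_force: 3.0
```

```bash
python3 -c "
from h import *
im,k=grab('scene','s24');w,_=grab('wrist','w24')
s=state();print(s['ee_pos'],s['force'],s['gripper_width'])
b=im.astype(int); m=(b.min(2)>120)
sub=m[225:290,330:410]; print('\n'.join(''.join('#' if x else '.' for x in r[::1]) for r in sub[::2]))
F=np.array([469.6,338.4,21]);a=np.array([-.2823,.9593,0]);c=np.array([.9593,.2823,0])
print([w2p('scene',F+y*c-a*l,k).round(0).tolist() for l,y in ((0,25),(76,25),(76,-25),(0,-25))])"
```

```text
[492.67838359 259.91337942   4.90044959] [-0.37394675 -0.37931185 -0.83779603] 50.03717198609728
................................................................................
................................................................................
................................................................................
................................................................................
................................................................................
................................................................................
................................................................................
................................................................................
.....................##########.................................................
....................################............................................
....................###########.########........................................
....................######........###########...................................
...................########....
[... 1034 characters left out ...]
....................................................................
................................................................................
................................................................................
................................................................................
................................................................................
.........................................................................####...
................................................................................
................................................................................
[[371.0, 261.0], [344.0, 248.0], [352.0, 236.0], [380.0, 248.0]]
```

The white face with the red diamond is up. Releasing and lifting.

Emit:
servo_tool:
  rows:
    - [0,0,0,0,0.57]
    - [0,0,0,0,0.6]
    - [0,0,0,0,0.65]
    - [0,0,0,0,0.65]
    - [0,0,0,0,0.65]
    - [0,0,-0.1,0,0.65]
    - [0,0,-0.3,0,0.65]
    - [0,0,-0.5,0,0.8]
    - [0,0,-0.7,0,1]
    - [0,0,-0.9,0,1]
    - [-0.2,0,-0.95,0,1]
    - [-0.3,0,-0.95,0,1]
    - [-0.3,0,-0.95,0,1]
    - [-0.3,0,-0.95,0,1]

```text
time_s: 59.78
ee_pos: [509.9, 201.9, 195.4]
ee_rot: [180.0, -0.0, 106.3]
force: [-1.7, 0.6, -0.3]
gripper_width: 91.0
gripper_force: 0.0
```

```bash
python3 -c "
from sg import *
print(state()['ee_pos'],state()['time_s'])
signmeas('wrist','w25',21,True)
im,k=grab('top','t25')
cv2.imwrite('pics/m25.png',np.hstack([cv2.resize(cv2.imread('pics/w25.png'),(400,300)),cv2.resize(im[150:300,170:460],(400,207))[:207].copy() if 0 else cv2.copyMakeBorder(cv2.resize(im[150:310,160:460],(400,213)),0,87,0,0,0)]))"
```

```text
[509.85138737 201.85800022 195.36301997] 59.7833
wrist mat [array([480.3, 307.5]), array([117.6, 116.8]), np.float64(85.2)]
sign [array([482.3, 299. ]), array([46. , 71.7]), np.float64(16.4)] [[450.0, 327.0], [470.0, 258.0], [514.0, 271.0], [494.0, 340.0]]
```

View pics/m25.png

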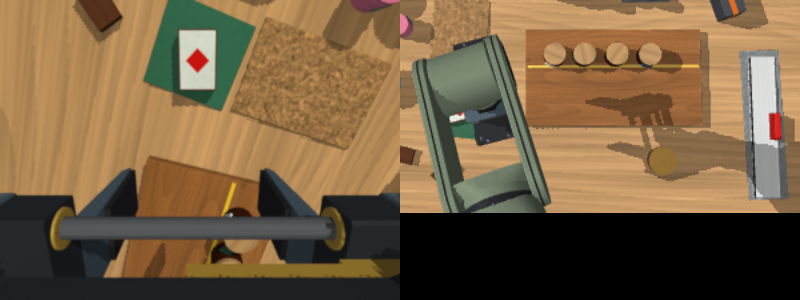

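The white face is up, and the wrist view and numbers put the sign about 8 mm off the mat centre. All four jars stand in a row and the straightedge lies on its mat. I'll nudge the sign to the centre.

Emit:
servo_tool:
  rows:
    - [0.2,0,0,0,1]
    - [0.4,0,0,0,1]
    - [0.513,0,0.15,0,1]
    - [0.513,0,0.35,0,0.8]
    - [0.513,0,0.55,0,0.75]
    - [0.513,0,0.75,0,0.75]
    - [0.513,0,0.87,0,0.75]
    - [0.513,0,0.93,0,0.75]
    - [0.513,0,0.945,0,0.75]
    - [0.513,0,0.945,0,0.75]
    - [0.513,0,0.945,0,0.58]
    - [0.513,0,0.945,0,0]
    - [0.513,0,0.945,0,0]
    - [0.513,0,0.945,0,0]
    - [0.513,0,0.945,0,0]
    - [0.513,0,0.945,0,0]
  force: 6

```text
time_s: 61.22
ee_pos: [481.0, 301.0, 6.4]
ee_rot: [180.0, -0.0, 106.4]
force: [0.3, 0.3, 0.2]
gripper_width: 50.4
gripper_force: 6.0
```

Emit:
servo_tool:
  rows:
    - [0,0,-0.01,0,0]
    - [0.01,0,-0.015,0,0]
    - [0.025,0.002,-0.015,0,0]
    - [0.04,0.002,-0.015,0,0]
    - [0.0435,0.002,-0.015,0,0]
    - [0.0435,0.002,-0.01,0,0]
    - [0.0435,0.002,-0.004,0,0]
    - [0.0435,0.002,0.001,0,0]
    - [0.0435,0.002,0.001,0,0]
    - [0.0435,0.002,0.001,0,0.57]
    - [0.0435,0.002,0.001,0,0.6]
    - [0.0435,0.002,0.001,0,0.65]
    - [0.0435,0.002,0.001,0,0.7]
    - [0.0435,0.002,-0.1,0,0.7]
    - [0.0435,0.002,-0.3,0,0.7]
    - [0.0435,0.002,-0.6,0,1]
    - [-0.2,0.002,-0.9,0,1]
    - [-0.5,0.002,-0.95,0,1]
    - [-0.5,0.002,-0.95,0,1]
    - [-0.5,0.002,-0.95,0,1]

```text
time_s: 62.88
ee_pos: [511.4, 202.4, 199.7]
ee_rot: [179.7, 0.1, 106.3]
force: [0.4, 0.8, 0.1]
gripper_width: 90.7
gripper_force: 0.0
```

```bash
python3 -c "
from sg import *
print(state()['ee_pos'],state()['time_s'])
signmeas('wrist','w26',21,True)"
```

```text
[511.43894111 202.41538195 199.67793255] 62.8833
wrist mat [array([480.7, 305.5]), array([116.5, 117. ]), np.float64(85.3)]
sign [array([481. , 305.4]), array([46.2, 72.5]), np.float64(16.4)] [[449.0, 334.0], [469.0, 264.0], [513.0, 277.0], [493.0, 347.0]]
```

```bash
cat > fin.py <<'E'
from bd import *
im,k=grab('top')
g=cv2.cvtColor(im,cv2.COLOR_BGR2GRAY)[165:230,245:395]; g=cv2.resize(g,None,fx=5,fy=5,interpolation=cv2.INTER_CUBIC)
c=cv2.HoughCircles(g,cv2.HOUGH_GRADIENT,1.2,60,param1=80,param2=18,minRadius=38,maxRadius=50)
P=[B(245+x/5-.4,165+y/5-.4)[1] for x,y,r in c[0]]; print(P)
if len(P)==4 and all(abs(p[0]-47.5)<2.5 for p in P):
    from workcell import job_done; print(job_done())
E
python3 fin.py
```

```text
[array([ 49.3, 133.5]), array([ 47.8, -74.7]), array([48.8, -3.9]), array([47.7, 69. ])]
the job is handed in; nothing more can be done
None
```

The job is handed in, at about 63 s of the 210 s limit: four jars are upright in one row within about 2 mm of flush with the brass line (camera estimate), the straightedge is back flat on its grey mat, and the sign lies white face up in the middle of its green mat. During the run jar5 was knocked back past the line, so I brought it back in front and pushed the row again.

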